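Pack flanged hubs on the drying plate and start the timer

ROBOT

A 6-joint arm with a two-finger parallel gripper is mounted at the origin on the work surface. World frame = base frame: x ahead of the robot, y to its left, z up, the work surface at z = 0. Lengths are in m, angles in degrees, forces in N, time in s.
With the tool pointing down it reaches from about 0.375 to 0.75 m from the base axis. Payload 9 kg.
Tool frame: the origin (TCP) lies midway between the tips of the shut fingers; the grasp point (between the pads) lies arm.grasp_offset behind it (arm.grasp_offset is the distance from the TCP to the grasp point, in m); z points along the fingers, y is the direction in which the jaws open and shut (so a half turn about z gives the same grasp; the last joint's range is limited). The gripper opens to 85 mm and grips with 20 to 120 N. Pads are 22 mm wide; open, the fingers measure 114 mm over their backs; the gripper's body (76 mm by 85 mm) begins 54 mm behind the grasp point. The pads swing forward as they close: fully open they stand 13 mm farther back than shut.
Start: joints at [-85.296, 5.964, 5.575, 89.605, 0, 77.527], TCP at [0.177, -0.573, 0.231] pointing down, gripper open.
Joint ranges: [-171.21, 171.21], [-48.23, 106.86], [-62.78, 66.21], [-105.2, 120.99], [-86.42, 89.51], [-180, 180]. Speed limits (degrees/s): [127.2, 127.2, 147.25, 180, 180, 180].

INTERFACE

Orientations are given as a 3x3 rotation matrix whose columns are the frame's x, y, z axes.
In Python, from workcell import arm gives the robot as it stands.
- The arm moves only by the tool apply_moves, never from a script. Its argument "rows" is one flat list of numbers, 5 for each row, row after row: the shift along the tool's x, y, z in m, then the turn about the tool's z in degrees, then the opening, from 0 (shut) to 1 (fully open). A call has 1 to 8 rows; each row shifts and turns the commanded pose from where the row before left it, along the tool's axes as they then stand; what a row does not reach is not made up. A row lasts 1/12 s, in which the tool goes at most 41.7 mm and 7.16 degrees, less where a joint would pass 70% of its speed; a pose out of reach is approached as far as the arm can. A call is refused whole if a number of a shift passes 0.0417 or a number of a turn 7.16, either way. A call with a gripper value outside its range is refused whole. The fingers move at their own pace and stop on an object; the grip force is fixed at half the most. Time passes only in rows, so rows that do not move let the fingers close. It gives the time, the measured TCP pose, the force and the opening at its end, in the units of the state.
- arm.read_state(): the state, without advancing time (a new reading comes with each control period).
- arm.snapshot(name): name is "scene" or "top" or "wrist"; returns the picture (420x560x3 uint8, red, green, blue); there is no depth.
- arm.get_calibration(name): a dict with "camera_matrix" (3x3 intrinsics, pixels), "eye" and "rotation" of the camera in the world; the wrist camera has in their place "hand_eye" (4x4, takes a point from camera to tool coordinates, whose origin is the TCP and whose axes are the flange's). Camera axes: x right, y down, z forward; pixel columns grow to the right and rows downward; lengths in m; the calibration is good to about 2 mm. The wrist camera is an equidistant fisheye: a pixel r from the principal point sees the ray r / f radians off the axis. A picture is of the moment at which its call begins: read the wrist's pose just before it. get_calibration takes no time and is no camera call.
- arm.hand_in(): hands the job in, once; it reports no verdict.
Trained networks look in the newest picture that a camera, given by its name, has taken for a name from the list of things; names that differ only in an ending like _2 or _b are one class to them, and where a whole thing is asked for, a point or a joint stands for the part that bears it (a point fixed in the world has none). Each returns a list of dicts, best first, with "score" (0 to 1); they miss things now and then, are a little off and sometimes report something else, mostly with a low value. They report only what shows in the picture. A call takes as long as a camera call.
- arm.spot_in(camera, label): "position" ([row, column] as shares, 0 to 1, of the picture: columns of its width, rows of its height, amid what is visible of it).
- arm.regions_of(camera, label): "pixels" (420x560 bool, what is visible of it) and "position" ([row, column] as shares, 0 to 1, of the picture: columns of its width, rows of its height, amid what is visible of it).
- arm.place_of(camera, label): "position" ([row, column] as shares, 0 to 1, of the picture: columns of its width, rows of its height: a listed point, or the origin of a listed thing).
The state is a dict: "time_s": time; "joint_pos": joint angles; "qd": joint speeds; "joint_torque": joint torques, N m; "eef_pos": TCP position; "orientation": TCP orientation; "ft_force": force on the tool from outside, world axes, zero at the start; "wrist_torque": the same for the moment, N m; "width": finger opening in m.
Only numpy, scipy, OpenCV 4.12 (cv2) and the standard library are available. Lean on these libraries where they do the work, as an engineer would, in place of code of your own. Each camera call takes 0.05 s, during which the arm holds its last target. There are 200 camera calls.

TASK

Clear the round tin off the drying plate and stand it upright on the bench, then stack all the hat-shaped hubs on the drying plate in two interlocking columns centred over its two circles, packed tight: in every layer one hub flange down beside one flange up, each hub's way up alternating up the columns, beginning flange down on the large circle and flange up on the small one; fill each layer before the next (a last layer may hold a single hub), and keep each hub the way up it starts. When all are stacked, turn the timer dial to 6, then press the start key fully and let it come up, without pushing the jars or the beaker about.

Things in the scene. Friction and masses are not known exactly. Their poses are not given: they have to be found in the camera images.
- hatup1_mid (a point): Loose flanged hub shaped like a top hat, plain turned aluminium, about 0.3 kg: round flange (brim) 68 mm across and 14 mm thick, round boss (crown) 40 mm across and 41 mm long, 55 mm over all, with flat ends. This one stands flange down, boss up. The point lies on its axis, half-way up (27.5 mm from either end), z along the axis, up as it stands at the start; two or three such hubs are present.
- hatup2_mid (a point): Loose flanged hub shaped like a top hat, plain turned aluminium, about 0.3 kg: round flange (brim) 68 mm across and 14 mm thick, round boss (crown) 40 mm across and 41 mm long, 55 mm over all, with flat ends. This one stands flange down, boss up. The point lies on its axis, half-way up (27.5 mm from either end), z along the axis, up as it stands at the start; two or three such hubs are present.
- hatup3_mid (a point): Loose flanged hub shaped like a top hat, plain turned aluminium, about 0.3 kg: round flange (brim) 68 mm across and 14 mm thick, round boss (crown) 40 mm across and 41 mm long, 55 mm over all, with flat ends. This one stands flange down, boss up. The point lies on its axis, half-way up (27.5 mm from either end), z along the axis, up as it stands at the start; two or three such hubs are present.
- hatdown1_mid (a point): Loose flanged hub shaped like a top hat, plain turned aluminium, about 0.3 kg: round flange (brim) 68 mm across and 14 mm thick, round boss (crown) 40 mm across and 41 mm long, 55 mm over all, with flat ends. This one stands upside down: on the end of its boss, flange on top. The point lies on its axis, half-way up (27.5 mm from either end), z along the axis, up as it stands at the start; two or three such hubs are present.
- hatdown2_mid (a point): Loose flanged hub shaped like a top hat, plain turned aluminium, about 0.3 kg: round flange (brim) 68 mm across and 14 mm thick, round boss (crown) 40 mm across and 41 mm long, 55 mm over all, with flat ends. This one stands upside down: on the end of its boss, flange on top. The point lies on its axis, half-way up (27.5 mm from either end), z along the axis, up as it stands at the start; two or three such hubs are present.
- hatdown3_mid (a point): Loose flanged hub shaped like a top hat, plain turned aluminium, about 0.3 kg: round flange (brim) 68 mm across and 14 mm thick, round boss (crown) 40 mm across and 41 mm long, 55 mm over all, with flat ends. This one stands upside down: on the end of its boss, flange on top. The point lies on its axis, half-way up (27.5 mm from either end), z along the axis, up as it stands at the start; two or three such hubs are present.
- seat_big (a point): Centre of the large circle (a black ring, 68 mm inside, 74 mm outside) on the flat top of the fixed drying plate, a pale grey box 110 x 156 x 30 mm high; the point is on the top surface, z up; y of this point runs along the plate's long side towards the small circle, whose centre is 60 mm away. Hubs of the first layer stand flange down here.
- seat_small (a point): Centre of the small circle (a black ring, 40 mm inside, 46 mm outside) on the drying plate's top surface, 60 mm from the centre of the large one; z up. The hub of the first layer that stands on its boss belongs here. A 68 mm flange and a 40 mm boss side by side at the same height leave 6 mm between them at this spacing; an upside-down hub's flange overhangs its neighbour's flange, so in each layer the flange-down hub has to be set first.
- tin_mid (a point): Loose flat round steel tin with a dark lid, 62 mm across, 45 mm high, 0.2 kg, that stands on the drying plate at the start; the point lies on its axis half-way up (22.5 mm from either end), z up.
- dial (a joint): Angle (rad) of the timer's dial on the fixed grey timer box (185 x 130 x 60 mm high). 0 at number 0, growing as the dial turns clockwise seen from above; numbers 0 to 8 stand every 30 degrees (0.5236 rad), each with a click stop: between numbers it springs to the nearer one, with up to about 0.15 N m; end stops just past 0 and 8. Number 6 is 3.1416 rad.
- dial_grip (a point): Grip point of the dial, on its vertical axis, 95 mm above the bench and 11 mm below the top of its bar grip. The bar is black, 64 mm long, 16 mm wide, stands 36 mm over a round skirt 70 mm across (skirt top 71 mm above the bench); x of this point runs along the bar to its end with the white line, which points at the number set.
- start_top (a point): Centre of the top of the round start key on the timer box, 88 mm from the dial's axis, on the side of the gap in the number scale; the key is 28 mm across, travels 6 mm straight down against a spring (4 N fully down) and comes back up.
- start (a joint): Travel of the start key (m), 0 up, 0.006 fully down; it counts as pressed from 0.004 on.
- jar1: Amber sample jar with white cap, 52 mm across, 85 mm high, loose bystander; origin under its centre; leave it alone.
- jar2: Second amber sample jar, the same size, loose bystander; origin under its centre; leave it alone.
- beaker: Empty glass beaker, 72 mm across, 90 mm high, loose bystander; origin under its centre; leave it alone.

How it is judged:
By the outcome, as a careful person would: the job done as asked, in the order asked, and still so for the second after the job is handed in, with the robot touching nothing.
Of hatup1, hatup2, hatup3 only 2 to 3 are there at a start; the rules pass over those that are not, and their reading is None.
Of hatdown1, hatdown2, hatdown3 only 2 to 3 are there at a start; the rules pass over those that are not, and their reading is None.
At some moment in a run one of tin may be knocked a few centimetres aside while the robot is not near it.
Once in a run the grip may slacken for a moment while it holds something.
It also fails if it takes over 210 s, if anything falls off the work surface, if the arm or the gripper's body presses on something with over 40 N, if the wrist force passes 120 N, or if a joint passes its speed limit or range.

## Working session

There is one attempt and no reset: what is moved stays moved. The work goes in short steps, Python scripts to look and compute and a tool call to move; the robot and the scene stay as the last step left them, time stands still between calls to the robot, and variables do not carry over. Pictures are saved under pics/ and viewed, about 12 in all and at most 16, crops included, and the job is handed in when it is done.

Besides the shell and the picture viewer there is one more tool, called after ">>>" as name(argument=value, ...) on one line, values as JSON. apply_moves: Moves the arm, as the interface text tells. Its arguments: {"type":"object","properties":{"rows":{"type":"array"}},"required":["rows"]}

```bash
ls; mkdir -p pics; cat > h.py <<'E'
import numpy as np, cv2
from workcell import arm
def pic(n,f):
    im=arm.snapshot(n); cv2.imwrite('pics/'+f+'.png',im[:,:,::-1]); return im
def ray(n,rc,frac=True):
    c=arm.get_calibration(n); K=np.array(c['camera_matrix']); r,cc=rc
    if frac: r*=420; cc*=560
    if n!='wrist':
        d=np.array(c['rotation'])@np.linalg.solve(K,[cc,r,1]); return np.array(c['eye']),d
    s=arm.read_state(); T=np.eye(4);T[:3,:3]=s['orientation'];T[:3,3]=s['eef_pos']
    x=(cc-K[0,2])/K[0,0]; y=(r-K[1,2])/K[1,1]; th=np.hypot(x,y)
    d=np.array([x/th*np.sin(th),y/th*np.sin(th),np.cos(th)]) if th>1e-9 else np.array([0,0,1.])
    M=T@np.array(c['hand_eye']); return M[:3,3],M[:3,:3]@d
def atz(n,rc,z,frac=True):
    o,d=ray(n,rc,frac); return o+d*(z-o[2])/d[2]
def proj(n,p):
    c=arm.get_calibration(n); K=np.array(c['camera_matrix'])
    if n!='wrist':
        q=np.array(c['rotation']).T@(np.array(p)-c['eye']); q=K@q; return q[1]/q[2],q[0]/q[2]
    s=arm.read_state(); T=np.eye(4);T[:3,:3]=s['orientation'];T[:3,3]=s['eef_pos']
    q=np.linalg.inv(T@np.array(c['hand_eye']))@np.append(p,1); q=q[:3]
    th=np.arctan2(np.hypot(q[0],q[1]),q[2]); u=q[:2]/max(1e-9,np.hypot(q[0],q[1]))*th
    return K[1,2]+K[1,1]*u[1],K[0,2]+K[0,0]*u[0]
E
cat > a.py <<'E'
from h import *
np.set_printoptions(precision=4,suppress=True)
a=pic('scene','scene0');b=pic('top','top0')
for n in('scene','top','wrist'):
    c=arm.get_calibration(n);print(n,{k:np.array(v).round(3).tolist() for k,v in c.items()})
print(arm.grasp_offset,arm.read_state())
Z={'hatup1_mid':.0275,'hatdown1_mid':.0275,'seat_big':.03,'seat_small':.03,'tin_mid':.0525,'dial_grip':.095,'start_top':.07,'jar1':0,'beaker':0}
for l,z in Z.items():
    for n in('top','scene'):
        for d in arm.place_of(n,l):
            if d['score']>.2: print(l,n,round(d['score'],2),np.array(d['position']).round(3)*[420,560],atz(n,d['position'],z)[:2])
E
python3 a.py; python3 -c "
import cv2,numpy as np
cv2.imwrite('pics/both0.png',cv2.imread('pics/top0.png'))"
```

```text
pics
scene {'camera_matrix': [[482.545, 0.0, 279.834], [0.0, 482.545, 209.732], [0.0, 0.0, 1.0]], 'eye': [1.087, -0.686, 0.809], 'rotation': [[0.802, 0.373, -0.466], [0.597, -0.526, 0.606], [-0.019, -0.765, -0.644]]}
top {'camera_matrix': [[538.358, 0.0, 278.276], [0.0, 538.358, 211.888], [0.0, 0.0, 1.0]], 'eye': [0.323, -0.031, 1.207], 'rotation': [[0.059, -0.972, 0.226], [-0.998, -0.057, 0.017], [-0.003, -0.227, -0.974]]}
wrist {'camera_matrix': [[325.192, 0.0, 279.827], [0.0, 325.192, 210.571], [0.0, 0.0, 1.0]], 'hand_eye': [[-0.0, -0.953, -0.304, 0.078], [1.0, -0.001, 0.001, 0.0], [-0.001, -0.304, 0.953, -0.144], [0.0, 0.0, 0.0, 1.0]]}
0.0187 {'time_s': 0.1, 'joint_pos': array([-85.2965,   5.9956,   5.5326,  89.6049,  -0.0012,  77.5247]), 'qd': array([-0.0124,  0.0099,  0.0884,  0.0072, -0.0518, -0.0331]), 'joint_torque': array([  0.0068, -55.8207,  50.4721,   0.013 ,  -0.0003,  -0.    ]), 'eef_pos': array([ 0.1772, -0.5729,  0.2306]), 'orientation': array([[ 0.9554,  0.2954, -0.0001],
       [ 0.2954, -0.9554,  0.0012],
       [ 0.0002, -0.0012, -1.    ]]), 'ft_force': array([ 0
[... 494 characters left out ...]
 top 0.62 [218.82 304.08] [ 0.5788 -0.0686]
tin_mid scene 0.58 [235.62 268.8 ] [ 0.5753 -0.0628]
dial_grip top 0.8 [281.4 422.8] [ 0.4514 -0.3171]
dial_grip scene 0.76 [265.44 140.  ] [ 0.4437 -0.3208]
start_top top 0.58 [241.92 415.52] [ 0.5385 -0.3082]
start_top scene 0.59 [284.34 179.76] [ 0.5273 -0.2954]
jar1 top 0.87 [147.84 272.16] [0.7578 0.0143]
jar1 top 0.78 [150.36 316.4 ] [ 0.7574 -0.0906]
jar1 scene 0.94 [295.68 333.76] [ 0.7668 -0.088 ]
jar1 scene 0.79 [265.02 351.68] [0.7524 0.0129]
jar1 scene 0.34 [161.28 328.16] [0.4857 0.3349]
beaker top 0.96 [182.28 383.6 ] [ 0.6884 -0.2503]
beaker scene 0.9 [325.92 256.48] [ 0.6824 -0.2456]
beaker scene 0.58 [176.82 367.92] [0.6186 0.3344]
```

View pics/top0.png

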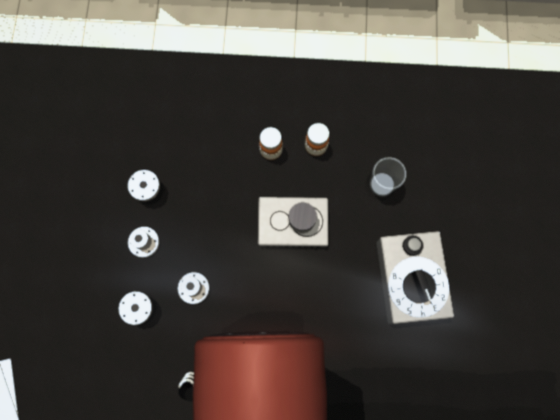

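View pics/scene0.png

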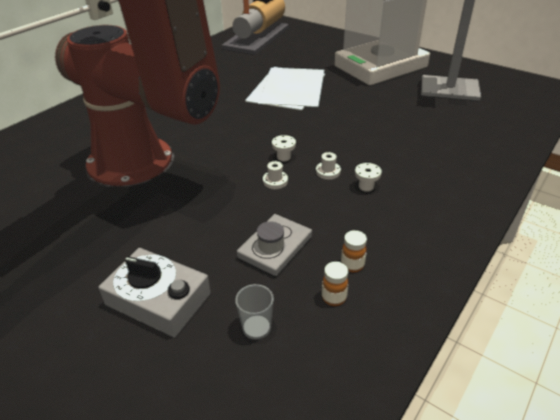

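```bash
cat >> h.py <<'E'
from scipy.optimize import minimize
UP=[[(.034,0),(.034,.014)],[(.020,.014),(.020,.055)]]
DOWN=[[(.020,0),(.020,.041)],[(.034,.041),(.034,.055)]]
TIN=[[(.031,0),(.031,.045)]]
A=np.linspace(0,2*np.pi,40)
def sil(n,xy,z0,model,S=4):
    m=np.zeros((420*S,560*S),np.uint8)
    for part in model:
        P=np.array([proj(n,(xy[0]+r*np.cos(a),xy[1]+r*np.sin(a),z0+z)) for r,z in part for a in A])[:,::-1]
        cv2.fillConvexPoly(m,cv2.convexHull(((P+.5)*S).astype(np.int32)),1)
    return m
def fit(n,mask,xy0,z0,model,S=4):
    M=cv2.resize(mask.astype(np.uint8),None,fx=S,fy=S,interpolation=cv2.INTER_NEAREST)
    def f(d):
        m=sil(n,np.array(xy0)+d/1000,z0,model,S); return 1-(m&M).sum()/max(1,(m|M).sum())
    r=minimize(f,[0,0],method='Nelder-Mead',options=dict(initial_simplex=[[-4,-4],[5,-3],[-3,6]],xatol=.1,fatol=1e-4,maxiter=60))
    return np.array(xy0)+r.x/1000,1-r.fun
def find(n,label,z0,model,zm,smin=.2):
    out=[]
    for d in arm.regions_of(n,label):
        if d['score']<smin: continue
        mk=d['pixels']; 
        xy,q=fit(n,mk,atz(n,d['position'],z0+zm)[:2],z0,model)
        out.append((round(d['score'],2),xy.round(4),round(q,2),np.round(np.array(d['position'])*[420,560])))
    return out
E
cat > b.py <<'E'
from h import *
print('mystery',atz('top',(382,188),.0275,False),proj('scene',atz('top',(382,188),.0275,False)))
for n in('top','scene'):
    for l,z,m,zm in(('hatup1_mid',0,UP,.0275),('hatdown1_mid',0,DOWN,.035),('tin_mid',.03,TIN,.03)):
        for o in find(n,l,z,m,zm): print(n,l,*o)
E
python3 b.py
cat > c.py <<'E'
from h import *
def tri(l):
    D=[]
    for n in('top','scene'):
        o,d=ray(n,arm.place_of(n,l)[0]['position']); d/=np.linalg.norm(d); D.append((o,d))
    Am=sum(np.eye(3)-np.outer(d,d) for o,d in D); b=sum((np.eye(3)-np.outer(d,d))@o for o,d in D)
    return np.linalg.solve(Am,b)
for l in('dial_grip','start_top','seat_small','seat_big'): print(l,tri(l))
E
python3 c.py
```

```text
mystery [0.22006211 0.15700982 0.0275    ] (np.float64(152.05503980265365), np.float64(219.31411018312932))
dial_grip [ 0.44884724 -0.31947773  0.09768758]
start_top [ 0.53677649 -0.30375031  0.08380672]
seat_small [ 0.5774296  -0.00896162  0.02575481]
seat_big [ 0.57884133 -0.06699591  0.02222562]Traceback (most recent call last):
  File "b.py", line 5, in <module>
    for o in find(n,l,z,m,zm): print(n,l,*o)
             ~~~~^^^^^^^^^^^^
  File "h.py", line 46, in find
    xy,q=fit(n,mk,atz(n,d['position'],z0+zm)[:2],z0,model)
         ~~~^^^^^^^^^^^^^^^^^^^^^^^^^^^^^^^^^^^^^^^^^^^^^^
  File "h.py", line 39, in fit
    r=minimize(f,[0,0],method='Nelder-Mead',options=dict(initial_simplex=[[-4,-4],[5,-3],[-3,6]],xatol=.1,fatol=1e-4,maxiter=60))
    res = _minimize_neldermead(fun, x0, args, callback, bounds=bounds,
                               **options)
    fxc = func(xc)
    fx = function(np.copy(x), *(wrapper_args + args))
  File "h.py", line 38, in f
    m=sil(n,np.array(xy0)+d/1000,z0,model,S); return 1-(m&M).sum()/max(1,(m|M).sum())
  File "h.py", line 32, in sil
    P=np.array([proj(n,(xy[0]+r*np.cos(a),xy[1]+r*np.sin(a),z0+z)) for r,z in part for a in A])[:,::-1]
                ~~~~^^^^^^^^^^^^^^^^^^^^^^^^^^^^^^^^^^^^^^^^^^^^^^
  File "h.py", line 17, in proj
    c=arm.get_calibration(n); K=np.array(c['camera_matrix'])
ValueError: time passes only in moves, steps and waits
```

```bash
python3 - <<'E'
s=open('h.py').read()
s=s.replace("arm.get_calibration(n)","cal(n)").replace("arm.read_state()","st()")
s=s.replace("def pic(","from functools import lru_cache\n@lru_cache(None)\ndef cal(n): return arm.get_calibration(n)\n@lru_cache(None)\ndef st(): return arm.read_state()\ndef pic(",1)
open('h.py','w').write(s)
E
time python3 b.py
```

```text
mystery [0.22006211 0.15700982 0.0275    ] (np.float64(152.05503980265365), np.float64(219.31411018312932))
top hatdown1_mid 0.69 [0.6372 0.2923] 0.96 [183. 144.]
top hatdown1_mid 0.59 [ 0.4473 -0.321 ] 0.97 [286. 419.]
top tin_mid 0.65 [ 0.5824 -0.0637] 0.94 [214. 305.]
scene hatup1_mid 0.35 [0.4157 0.1666] 0.94 [180. 275.]
scene hatdown1_mid 0.87 [0.6341 0.2928] 0.95 [176. 368.]
scene tin_mid 0.91 [ 0.5808 -0.0632] 0.93 [235. 271.]
scene tin_mid 0.67 [ 0.6206 -0.1149] 0.27 [251. 278.]
scene tin_mid 0.43 [0.3799 0.2542] 0.82 [146. 282.]
real	0m3.491s
user	0m2.960s
sys	0m0.717s
```

>>> apply_moves(rows=[0, 0, 0, -6.62, 1, 0, 0, 0, -6.62, 1, 0, 0, 0, -6.62, 1, 0, 0, 0, -6.62, 1, 0, 0, 0, -6.62, 1, 0, 0, 0, -6.62, 1, 0, 0, 0, -6.62, 1, 0, 0, 0, -6.62, 1])

```text
time_s: 2.47
eef_pos: [0.1772, -0.5732, 0.2313]
orientation: [[0.334, 0.942, 0.0], [0.942, -0.334, 0.0], [0.0, 0.0, -1.0]]
ft_force: [-0.8, 0.3, 0.1]
width: 0.0853
```

>>> apply_moves(rows=[0, 0, 0, -6.62, 1, 0, 0, 0, -6.62, 1, 0, 0, 0, -6.62, 1, 0.03, 0.0238, 0, 0, 1, 0.03, 0.0238, 0, 0, 1, 0.03, 0.0238, 0, 0, 1, 0.03, 0.0238, 0, 0, 1, 0.03, 0.0238, 0, 0, 1])

```text
time_s: 3.13
eef_pos: [0.2969, -0.4218, 0.2313]
orientation: [[0.001, 1.0, 0.0], [1.0, -0.001, -0.0], [-0.0, 0.0, -1.0]]
ft_force: [0.3, -0.6, -0.2]
width: 0.0853
```

>>> apply_moves(rows=[0.03, 0.0238, 0, 0, 1, 0.03, 0.0238, 0, 0, 1, 0.03, 0.0238, 0, 0, 1, 0.03, 0.0238, 0, 0, 1, 0.03, 0.0238, 0, 0, 1, 0.03, 0.0238, 0, 0, 1, 0.03, 0.0238, 0, 0, 1, 0.03, 0.0238, 0, 0, 1])

```text
time_s: 3.8
eef_pos: [0.4876, -0.1815, 0.2316]
orientation: [[0.0, 1.0, 0.001], [1.0, -0.0, -0.001], [-0.001, 0.001, -1.0]]
ft_force: [0.6, -0.7, 0.8]
width: 0.0852
```

>>> apply_moves(rows=[0.03, 0.0238, 0, 0, 1, 0.03, 0.0238, 0, 0, 1, 0.03, 0.0238, 0, 0, 1, 0.03, 0.0238, 0, 0, 1, 0, 0, 0.035, 0, 1, 0, 0, 0.035, 0, 1, 0, 0, 0, 0, 1])

```text
time_s: 4.38
eef_pos: [0.5787, -0.0613, 0.154]
orientation: [[-0.001, 1.0, -0.01], [1.0, 0.001, 0.003], [0.003, -0.01, -1.0]]
ft_force: [-1.4, -0.3, -1.3]
width: 0.0854
```

```bash
cat > d.py <<'E'
from h import *
t=pic('top','top1'); w=arm.snapshot('wrist'); st.cache_clear(); w=pic('wrist','w1'); print(st()['eef_pos'])
for l,z,m,zm in(('hatup1_mid',0,UP,.0275),('hatdown1_mid',0,DOWN,.035)):
    for o in find('top',l,z,m,zm,.1): print('top',l,*o)
for o in find('wrist','tin_mid',.03,TIN,.03): print('wrist tin',*o)
for l in('seat_big','seat_small'):
    for d in arm.place_of('wrist',l)[:2]: print(l,d['score'],atz('wrist',d['position'],.03))
v=np.hstack([cv2.resize(w,None,fx=.9,fy=.9)[:,:,::-1]]); cv2.imwrite('pics/c1.png',np.hstack([w[:,:,::-1][:, 80:480],t[:,:,::-1][:, 60:460]]))
E
python3 d.py
```

```text
[ 0.58194504 -0.06362694  0.16282109]
top hatdown1_mid 0.62 [0.6371 0.2939] 0.96 [183. 144.]
wrist tin 0.56 [ 0.5831 -0.0669] 0.97 [212. 284.]
seat_small 0.89 [ 0.57882971 -0.01692093  0.03      ]
```

View pics/c1.png

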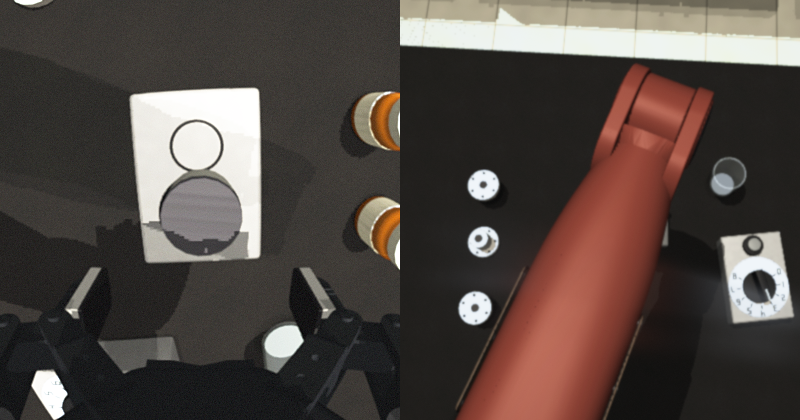

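>>> apply_moves(rows=[-0.002, 0.001, 0.03, 0, 1, 0, 0, 0.03, 0, 1, 0, 0, 0.03, 0, 1, 0, 0, 0.02, 0, 1, 0, 0, 0.015, 0, 1, 0, 0, 0, 0, 1, 0, 0, 0, 0, 0, 0, 0, 0, 0, 0])

```text
time_s: 5.45
eef_pos: [0.5838, -0.0658, 0.0381]
orientation: [[0.0, 1.0, 0.002], [1.0, -0.0, -0.001], [-0.001, 0.002, -1.0]]
ft_force: [0.2, 0.2, 0.1]
width: 0.0643
```

>>> apply_moves(rows=[0, 0, 0, 0, 0, 0, 0, 0, 0, 0, 0, 0, 0, 0, 0, 0, 0, 0, 0, 0, 0, 0, 0, 0, 0, 0, 0, 0, 0, 0])

```text
time_s: 5.95
eef_pos: [0.5843, -0.0659, 0.0387]
orientation: [[0.0, 1.0, 0.003], [1.0, -0.0, -0.001], [-0.001, 0.003, -1.0]]
ft_force: [-1.8, -0.1, 7.9]
width: 0.0606
```

>>> apply_moves(rows=[0, 0, -0.03, 0, 0, 0, 0, -0.03, 0, 0, -0.0108, -0.0308, 0, 0, 0, -0.0108, -0.0308, 0, 0, 0, -0.0108, -0.0308, 0, 0, 0, -0.0108, -0.0308, 0, 0, 0, -0.0108, -0.0308, 0, 0, 0, 0, 0, 0, 0, 0])

```text
time_s: 6.62
eef_pos: [0.4251, -0.12, 0.0965]
orientation: [[0.002, 1.0, -0.001], [1.0, -0.002, -0.001], [-0.001, -0.001, -1.0]]
ft_force: [1.3, 1.0, -1.5]
width: 0.0603
```

>>> apply_moves(rows=[0, 0, 0.03, 0, 0, 0, 0, 0.03, 0, 0, 0, 0, 0.015, 0, 0, 0, 0, 0.008, 0, 0, 0, 0, 0.004, 0, 0, 0, 0, 0, 0, 0, 0, 0, 0, 0, 0])

```text
time_s: 7.2
eef_pos: [0.4297, -0.1198, 0.0106]
orientation: [[-0.0, 1.0, 0.002], [1.0, 0.0, -0.001], [-0.001, 0.002, -1.0]]
ft_force: [0.3, -0.7, -2.1]
width: 0.0603
```

>>> apply_moves(rows=[0, 0, 0.001, 0, 0, 0, 0, 0.001, 0, 0, 0, 0, 0, 0, 0, 0, 0, 0, 0, 0])

```text
time_s: 7.53
eef_pos: [0.4298, -0.1198, 0.0087]
orientation: [[-0.0, 1.0, 0.002], [1.0, 0.0, -0.001], [-0.001, 0.002, -1.0]]
ft_force: [-0.9, 0.9, 4.8]
width: 0.0602
```

>>> apply_moves(rows=[0, 0, 0, 0, 1, 0, 0, 0, 0, 1, 0, 0, 0, 0, 1, 0, 0, -0.02, 0, 1, 0, 0, -0.035, 0, 1, 0, 0, -0.04, 0, 1, 0, 0, -0.04, 0, 1, 0, 0, -0.025, 0, 1])

```text
time_s: 8.2
eef_pos: [0.4296, -0.1198, 0.1714]
orientation: [[0.0, 1.0, 0.003], [1.0, 0.0, -0.002], [-0.002, 0.003, -1.0]]
ft_force: [1.2, -0.1, 1.1]
width: 0.0857
```

>>> apply_moves(rows=[0.018, 0.031, 0, 0, 1, 0.018, 0.031, 0, 0, 1, 0.018, 0.031, 0, 0, 1, 0.018, 0.031, 0, 0, 1, 0.013, 0.027, 0, 0, 1, 0, 0, 0, 0, 1, 0, 0, 0, 0, 1, 0, 0, 0, 0, 1])

```text
time_s: 8.87
eef_pos: [0.5794, -0.0344, 0.167]
orientation: [[-0.0, 1.0, -0.001], [1.0, 0.0, -0.0], [-0.0, -0.001, -1.0]]
ft_force: [0.6, -0.3, -0.0]
width: 0.0852
```

```bash
cat > e.py <<'E'
from h import *
w=pic('wrist','w2'); print(st()['eef_pos'])
for l in('seat_big','seat_small'):
    for d in arm.place_of('wrist',l)[:1]: print(l,d['score'],atz('wrist',d['position'],.03))
g=cv2.cvtColor(w,cv2.COLOR_RGB2GRAY); m=(g<110).astype(np.uint8)
n,lab,s,c=cv2.connectedComponentsWithStats(m)
for i in range(1,n):
    if 60<s[i,4]<3000 and 25<s[i,2]<130:
        cn=cv2.findContours((lab==i).astype(np.uint8),cv2.RETR_EXTERNAL,cv2.CHAIN_APPROX_NONE)[0][0][:,0]
        P=np.array([atz('wrist',(y,x),.03,False)[:2] for x,y in cn])
        B=np.c_[2*P,np.ones(len(P))]; q=np.linalg.lstsq(B,(P**2).sum(1),rcond=None)[0]
        print(s[i],'centre',q[:2],'r',np.sqrt(q[2]+q[:2]@q[:2]))
# plate outline
h=(g>140).astype(np.uint8); n,lab,s,c=cv2.connectedComponentsWithStats(h)
i=1+np.argmax([s[k,4] if 150<c[k,0]<420 and 60<c[k,1]<330 else 0 for k in range(1,n)])
cn=cv2.findContours((lab==i).astype(np.uint8),cv2.RETR_EXTERNAL,cv2.CHAIN_APPROX_NONE)[0][0][:,0]
P=np.array([atz('wrist',(y,x),.03,False)[:2] for x,y in cn],np.float32); print('plate',cv2.minAreaRect(P))
E
python3 e.py
```

```text
[ 0.57924563 -0.034638    0.1673869 ]
seat_big 0.72 [ 0.57808925 -0.07695932  0.03      ]
seat_small 0.8 [ 0.5797912  -0.01450777  0.03      ]
[242 153  79 121 777] centre [ 0.5784563  -0.05740727] r 0.04066752304671964
plate ((0.5789207816123962, -0.04560473561286926), (0.10898660123348236, 0.15594695508480072), 2.8258750438690186)
```

View pics/w2.png

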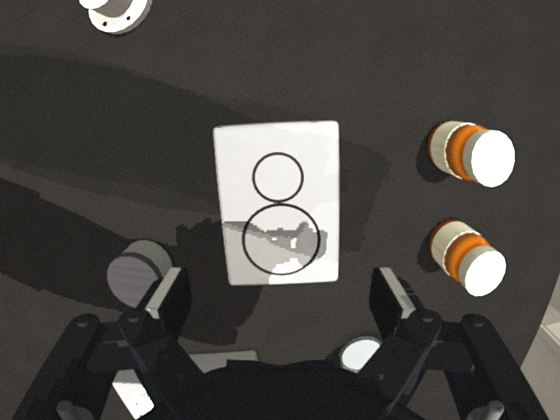

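```bash
cat >> h.py <<'E'
def rect(w,cx,cy,z,half=.1,res=.0005):
    k=np.arange(-half,half,res); X,Y=np.meshgrid(k+cx,k+cy,indexing='ij')
    P=np.array([proj('wrist',(a,b,z)) for a,b in zip(X.ravel(),Y.ravel())],np.float32).reshape(X.shape+(2,))
    return cv2.remap(w,P[...,1].copy(),P[...,0].copy(),cv2.INTER_LINEAR),k
def ring(img,k,cx,cy,rin,rout,dark=True,guess=None,win=.015):
    "zero-mean ring template on local contrast; returns centre"
    g=cv2.cvtColor(img,cv2.COLOR_RGB2GRAY).astype(np.float32); 
    g=cv2.GaussianBlur(g,(0,0),12)-g
    g=np.clip(g,-20,60); res=k[1]-k[0]; n=int((rout+.006)/res); yy,xx=np.mgrid[-n:n+1,-n:n+1]*res; r=np.hypot(xx,yy)
    t=((r>rin)&(r<rout)).astype(np.float32); o=((r>rin-.004)&(r<rout+.004)).astype(np.float32)-t
    t=t/t.sum()-o/o.sum(); f=cv2.filter2D(g,-1,t)
    if guess is not None:
        A_,B_=np.meshgrid(k+cx,k+cy,indexing='ij'); f[(np.hypot(A_-guess[0],B_-guess[1])>win)]=-9
    i,j=np.unravel_index(f.argmax(),f.shape); return np.array([k[i]+cx,k[j]+cy]),f.max()
E
cat > f.py <<'E'
from h import *
w=cv2.imread('pics/w2.png')[:,:,::-1]; s=np.array([.579,-.0457])
I,k=rect(w.copy(),*s,.03)
print(ring(I,k,*s,.020,.023,guess=(.579,-.012)),ring(I,k,*s,.034,.037,guess=(.579,-.074)))
# hub guesses from top view
for p,z in(((143-0,241),0),((193,288),0)): pass
for nm,p,z in(('upA',(240,146),.055),('upB',(288,193),.055),('dnB',(308,135),.055),('dnA',(185,143),.055)): print(nm,atz('top',p,z,False))
for l,m,zm,z0 in(('tin_mid',TIN,.03,0),):
    for o in find('wrist',l,z0,m,zm): print(l,*o)
for d in arm.place_of('wrist','jar1'): print('jar',d['score'],atz('wrist',d['position'],0))
for d in arm.place_of('wrist','hatup1_mid'): print('hatup',d['score'],np.array(d['position'])*[420,560],atz('wrist',d['position'],0.0275))
E
python3 f.py
```

```text
(array([ 0.5775, -0.0167]), np.float32(66.66759)) (array([ 0.58  , -0.0772]), np.float32(59.568226))
upA [0.51085283 0.27241695 0.055     ]
upB [0.41362921 0.16059508 0.055     ]
dnB [0.36460915 0.27889877 0.055     ]
dnA [0.63394625 0.2933348  0.055     ]
tin_mid 0.89 [ 0.4277 -0.1205] 0.83 [269. 138.]
jar 0.9 [0.75389061 0.0142977  0.        ]
jar 0.67 [ 0.77462138 -0.0933897   0.        ]
```

>>> apply_moves(rows=[0.0283, -0.0234, 0, 0, 1, 0.0283, -0.0234, 0, 0, 1, 0.0283, -0.0234, 0, 0, 1, 0.0283, -0.0234, 0, 0, 1, 0.0283, -0.0234, 0, 0, 1, 0.0283, -0.0234, 0, 0, 1, 0.0283, -0.0234, 0, 0, 1, 0, 0, 0, 0, 1])

```text
time_s: 9.83
eef_pos: [0.4126, 0.1673, 0.1677]
orientation: [[-0.004, 1.0, -0.0], [1.0, 0.004, 0.001], [0.001, -0.0, -1.0]]
ft_force: [0.5, -0.8, 0.3]
width: 0.0856
```

>>> apply_moves(rows=[0, 0, 0, 0, 1, 0, 0, 0, 0, 1, 0, 0, 0, 0, 1])

```text
time_s: 10.08
eef_pos: [0.4167, 0.163, 0.1673]
orientation: [[0.001, 1.0, 0.0], [1.0, -0.001, -0.0], [-0.0, 0.0, -1.0]]
ft_force: [-0.2, 0.2, -0.2]
width: 0.0852
```

```bash
cat > look.py <<'E'
from h import *
import sys
f=sys.argv[1]
w=pic('wrist',f); s=st(); print(s['eef_pos'],np.array(s['orientation'])[:2,0])
for l,m,zm in(('hatup1_mid',UP,.03),('hatdown1_mid',DOWN,.045)):
    for o in find('wrist',l,0,m,zm,.1): print(l,*o)
    for d in arm.place_of('wrist',l): print('  place',round(d['score'],2),atz('wrist',d['position'],.0275)[:2].round(4))
E
python3 look.py w3
```

```text
[0.41667195 0.16293388 0.16725169] [0.00164004 0.99999862]
hatdown1_mid 0.91 [0.637  0.2923] 0.97 [ 73. 507.]
  place 0.79 [0.6346 0.2913]
```

View pics/w3.png

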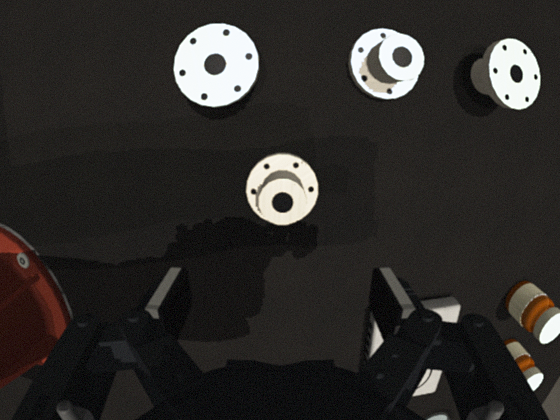

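```bash
cat >> h.py <<'E'
def bright(w,rc,win=60,th=85):
    g=cv2.cvtColor(np.ascontiguousarray(w),cv2.COLOR_RGB2GRAY); m=(g>th).astype(np.uint8)
    r,c=rc; k=np.zeros_like(m); k[max(0,r-win):r+win,max(0,c-win):c+win]=1; m&=k
    n,lab,s,ce=cv2.connectedComponentsWithStats(m); i=1+np.argmax(s[1:,4])
    cn=cv2.findContours((lab==i).astype(np.uint8),cv2.RETR_EXTERNAL,cv2.CHAIN_APPROX_NONE)[0]
    cn=max(cn,key=len); o=np.zeros_like(m); cv2.fillPoly(o,[cv2.convexHull(cn)],1); return o>0
def bfit(w,rc,z0,model,zm,win=60,th=85):
    mk=bright(w,rc,win,th); return fit('wrist',mk,atz('wrist',rc,z0+zm,False)[:2],z0,model)
E
python3 - <<'E'
from h import *
w=cv2.imread('pics/w3.png')[:,:,::-1]
print('upB',bfit(w,(190,283),0,UP,.02)); print('dnB',bfit(w,(65,217),0,DOWN,.055)); print('upA',bfit(w,(65,385),0,UP,.02)); print('dnA',bfit(w,(74,515),0,DOWN,.055))
E
```

```text
upB (array([0.41835845, 0.16581182]), np.float64(0.9760655835981056))
dnB (array([0.36517695, 0.27930427]), np.float64(0.9773267487925327))
upA (array([0.51579536, 0.28951619]), np.float64(0.9689649609128643))
dnA (array([0.64163223, 0.2940768 ]), np.float64(0.8074521410363882))
```

>>> apply_moves(rows=[0.0029, 0.0017, 0.036, 0, 1, 0, 0, 0.036, 0, 1, 0, 0, 0.036, 0, 1, 0, 0, 0.025, 0, 1, 0, 0, 0.013, 0, 1, 0, 0, 0, 0, 1, 0, 0, 0, 0, 0, 0, 0, 0, 0, 0])

```text
time_s: 11.0
eef_pos: [0.4187, 0.1666, 0.0226]
orientation: [[0.0, 1.0, 0.002], [1.0, -0.0, 0.0], [0.0, 0.002, -1.0]]
ft_force: [0.9, 0.2, 1.6]
width: 0.0638
```

>>> apply_moves(rows=[0, 0, 0, 0, 0, 0, 0, 0, 0, 0, 0, 0, 0, 0, 0, 0, 0, 0, 0, 0, 0, 0, 0, 0, 0, 0, 0, 0, 0, 0, 0, 0, 0, 0, 0])

```text
time_s: 11.58
eef_pos: [0.419, 0.1668, 0.023]
orientation: [[0.0, 1.0, 0.003], [1.0, -0.0, 0.0], [0.0, 0.003, -1.0]]
ft_force: [-0.4, -0.7, 5.9]
width: 0.0387
```

>>> apply_moves(rows=[0, 0, -0.03, 0, 0, 0, 0, -0.035, 0, 0, 0, 0, -0.025, 0, 0, -0.0304, 0.0201, 0, 0, 0, -0.0304, 0.0201, 0, 0, 0, -0.0304, 0.0201, 0, 0, 0, -0.0304, 0.0201, 0, 0, 0, -0.0304, 0.0201, 0, 0, 0])

```text
time_s: 12.25
eef_pos: [0.5192, 0.0131, 0.1119]
orientation: [[-0.0, 1.0, 0.001], [1.0, 0.0, -0.0], [-0.0, 0.001, -1.0]]
ft_force: [0.1, 0.6, -2.1]
width: 0.0386
```

>>> apply_moves(rows=[-0.0304, 0.0201, 0, 0, 0, -0.0304, 0.0201, 0, 0, 0, -0.0304, 0.0201, 0, 0, 0, 0, 0, 0.02, 0, 0, 0, 0, 0.02, 0, 0, 0, 0, 0.01, 0, 0, 0, 0, 0.005, 0, 0, 0, 0, 0, 0, 0])

```text
time_s: 12.92
eef_pos: [0.5777, -0.0759, 0.0554]
orientation: [[-0.0, 1.0, -0.002], [1.0, 0.0, 0.001], [0.001, -0.002, -1.0]]
ft_force: [-0.1, 0.0, -3.3]
width: 0.0389
```

```bash
python3 -c "
from h import *
s=st();print(s['eef_pos'],s['ft_force'],s['width']);pic('wrist','w4')"
```

```text
[ 0.57771394 -0.07591816  0.05541949] [-0.13781081  0.03732498 -3.33623991] 0.038871423424247424
```

>>> apply_moves(rows=[0, 0.002, 0.001, 0, 0, 0, 0, 0.001, 0, 0, 0, 0, 0.0005, 0, 0, 0, 0, 0, 0, 0])

```text
time_s: 13.3
eef_pos: [0.5809, -0.0765, 0.0543]
orientation: [[-0.0, 1.0, 0.001], [1.0, 0.0, -0.0], [-0.0, 0.001, -1.0]]
ft_force: [0.1, -0.5, -3.4]
width: 0.0387
```

```bash
python3 -c "
from h import *
s=st();print(s['eef_pos'],s['ft_force'],s['width']);w=pic('wrist','w5');cv2.imwrite('pics/w5c.png',w[150:400,130:430,::-1].repeat(2,0).repeat(2,1))"
```

```text
[ 0.58085553 -0.07648358  0.05432387] [ 0.09568182 -0.46028326 -3.42385862] 0.038662942580982976
```

View pics/w5c.png

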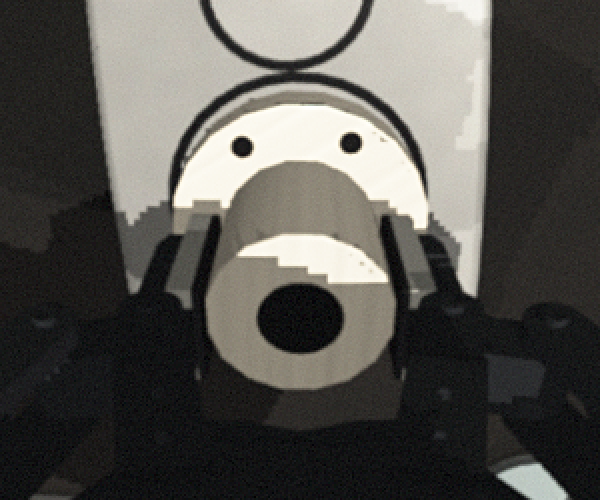

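```bash
python3 - <<'E'
from h import *
w=cv2.imread('pics/w5.png')[:,:,::-1].copy(); s=np.array([.579,-.0457])
I,k=rect(w,*s,.03)
print(ring(I,k,*s,.020,.023,guess=(.579,-.012)),ring(I,k,*s,.034,.037,guess=(.579,-.074)))
print(st()['eef_pos'])
v=w[150:400,130:430,::-1].repeat(2,0).repeat(2,1).copy()
def circ(x,y,z,r,col):
    P=np.array([proj('wrist',(x+r*np.cos(a),y+r*np.sin(a),z)) for a in A]); P=((P-[150,130])*2)[:,::-1].astype(np.int32); cv2.polylines(v,[P],True,col,1)
x,y=.5809,-.0774; z=.0313
circ(x,y,z+.055,.02,(0,0,255)); circ(x,y,z+.014,.034,(0,255,0)); circ(x,y,z,.034,(255,0,255)); circ(.580,-.0772,.03,.0355,(255,0,0)); circ(.5775,-.0167,.03,.0215,(255,0,0))
cv2.imwrite('pics/w5d.png',v)
E
```

```text
(array([ 0.577 , -0.0152]), np.float32(65.75715)) (array([ 0.58  , -0.0757]), np.float32(25.434458))
[ 0.58073132 -0.07648384  0.05421933]
```

View pics/w5d.png

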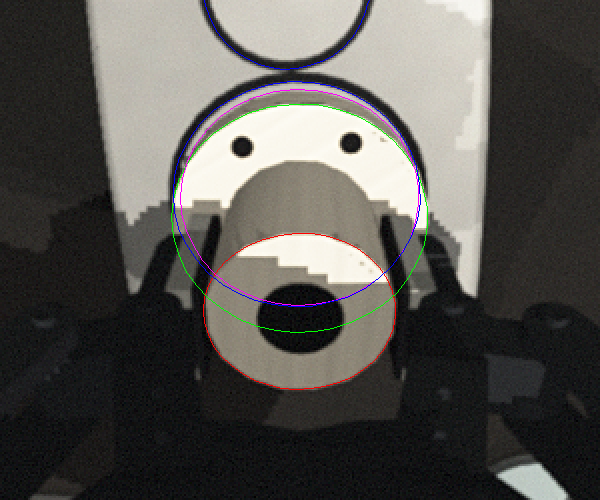

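>>> apply_moves(rows=[0.0018, -0.0009, 0, 0, 0, 0, 0, 0.0006, 0, 0, 0, 0, 0.0006, 0, 0, 0, 0, 0, 0, 0])

```text
time_s: 13.68
eef_pos: [0.5796, -0.0746, 0.053]
orientation: [[-0.0, 1.0, 0.0], [1.0, 0.0, 0.0], [0.0, 0.0, -1.0]]
ft_force: [-3.1, 1.2, 3.5]
width: 0.0391
```

>>> apply_moves(rows=[0, 0, 0, 0, 1, 0, 0, 0, 0, 1, 0, 0, 0, 0, 1, 0, 0, 0, 0, 1, 0, 0, -0.02, 0, 1, 0, 0, -0.03, 0, 1, 0.0, 0, -0.035, 0, 1, 0.02, 0, -0.03, 0, 1])

```text
time_s: 14.35
eef_pos: [0.5797, -0.0569, 0.1693]
orientation: [[0.003, 1.0, 0.001], [1.0, -0.003, -0.001], [-0.001, 0.001, -1.0]]
ft_force: [1.1, -0.2, 0.4]
width: 0.0855
```

>>> apply_moves(rows=[0.02, 0, 0, 0, 1, 0, 0, 0, 0, 1, 0, 0, 0, 0, 1, 0, 0, 0, 0, 1])

```text
time_s: 14.68
eef_pos: [0.5793, -0.0349, 0.1668]
orientation: [[-0.0, 1.0, -0.001], [1.0, 0.0, -0.0], [-0.0, -0.001, -1.0]]
ft_force: [0.4, -0.5, 0.4]
width: 0.0853
```

```bash
cat > g.py <<'E'
from h import *
w=pic('wrist','w6'); s=np.array([.579,-.0457]); print(st()['eef_pos'])
I,k=rect(w,*s,.03)
print(ring(I,k,*s,.020,.023,guess=(.579,-.012)),ring(I,k,*s,.034,.037,guess=(.579,-.074)))
v=w[50:330,140:440,::-1].repeat(2,0).repeat(2,1).copy()
def circ(x,y,z,r,col):
    P=np.array([proj('wrist',(x+r*np.cos(a),y+r*np.sin(a),z)) for a in A]); P=((P-[50,140])*2)[:,::-1].astype(np.int32); cv2.polylines(v,[P],True,col,1)
x,y=.5797,-.0755; z=.03
circ(x,y,z+.055,.02,(0,0,255)); circ(x,y,z+.014,.034,(0,255,0)); circ(.5775,-.0154,.03,.0215,(255,0,0))
cv2.imwrite('pics/w6d.png',v)
E
python3 g.py
```

```text
[ 0.57919843 -0.03510039  0.1665895 ]
(array([ 0.577 , -0.0157]), np.float32(66.19043)) (array([ 0.58  , -0.0762]), np.float32(26.927633))
```

View pics/w6d.png

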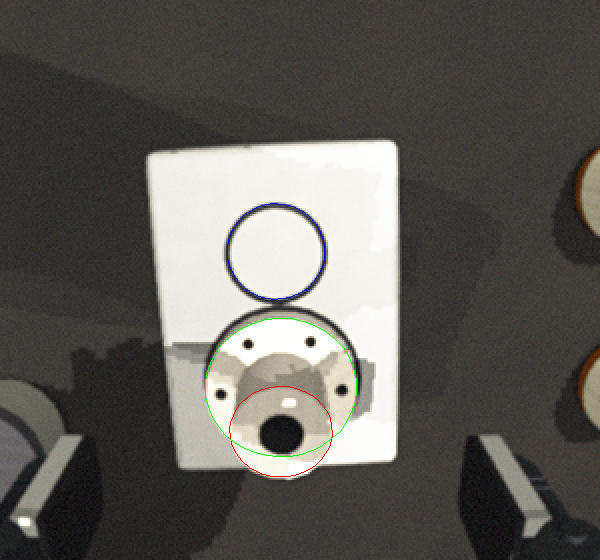

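>>> apply_moves(rows=[0.0364, 0.0064, 0, 0, 1, 0.0364, 0.0064, 0, 0, 1, 0.0364, 0.0064, 0, 0, 1, 0.0364, 0.0064, 0, 0, 1, 0.0364, 0.0064, 0, 0, 1, 0.0364, 0.0064, 0, 0, 1, 0.0364, 0.0064, 0, 0, 1, 0.0364, 0.0064, 0, 0, 1])

```text
time_s: 15.4
eef_pos: [0.6309, 0.2574, 0.1665]
orientation: [[0.001, 1.0, -0.001], [1.0, -0.001, -0.001], [-0.001, -0.001, -1.0]]
ft_force: [0.5, -0.9, 1.1]
width: 0.0854
```

>>> apply_moves(rows=[0.0364, 0.0064, 0, 0, 1, 0, 0, 0, 0, 1, 0, 0, 0, 0, 1, 0, 0, 0, 0, 1, 0, 0, 0, 0, 1])

```text
time_s: 15.82
eef_pos: [0.6374, 0.2915, 0.1672]
orientation: [[0.002, 1.0, -0.001], [1.0, -0.002, -0.001], [-0.001, -0.001, -1.0]]
ft_force: [-0.0, -0.0, -0.6]
width: 0.0852
```

```bash
cat > lookd.py <<'E'
from h import *
import sys
xy=np.array([float(sys.argv[2]),float(sys.argv[3])]); m,zm=(DOWN,.055) if sys.argv[4]=='d' else (UP,.02)
w=pic('wrist',sys.argv[1]); s=st(); print(s['eef_pos'],np.array(s['orientation'])[:2,0])
rc=tuple(int(v) for v in proj('wrist',(*xy,zm))); print(rc, bfit(w,rc,0,m,zm))
E
python3 lookd.py w7 .637 .293 d
```

```text
[0.6374861  0.29139035 0.16755028] [0.00178157 0.99999836]
(203, 279) (array([0.63700353, 0.29281093]), np.float64(0.611858451954073))
```

```bash
python3 - <<'E'
from h import *
w=cv2.imread('pics/w7.png')[:,:,::-1].copy()
for th in(40,60,85,110,150):
    m=bright(w,(203,279),75,th); r,c=np.where(m); print(th,m.sum(),r.min(),r.max(),c.min(),c.max(),bfit(w,(203,279),0,DOWN,.055,75,th))
m=sil('wrist',(.637,.2928),0,DOWN); r,c=np.where(m); print(m.sum()/16,r.min()/4,r.max()/4,c.min()/4,c.max()/4)
v=w[:,:,::-1].copy(); cv2.imwrite('pics/w7v.png',v)
E
```

```text
40 22500 128 277 204 353 (array([0.63869017, 0.32047523]), np.float64(0.24680988172813578))
60 22500 128 277 204 353 (array([0.63869017, 0.32047523]), np.float64(0.24680988172813578))
85 19176 128 277 204 353 (array([0.63869017, 0.32047523]), np.float64(0.28958981077716284))
110 5551 161 243 236 320 (array([0.63639392, 0.29217338]), np.float64(0.9496290291710294))
150 5467 161 243 236 320 (array([0.63660761, 0.29200845]), np.float64(0.9627678418376093))
5275.875 160.5 242.25 238.5 320.75
```

View pics/w7v.png

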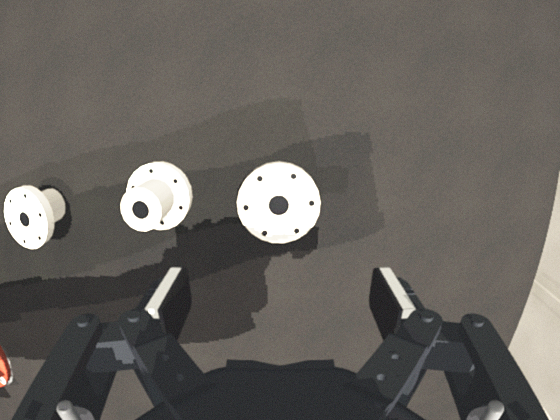

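>>> apply_moves(rows=[0.0006, -0.0006, 0.035, 0, 1, 0, 0, 0.035, 0, 1, 0, 0, 0.035, 0, 1, 0, 0, 0.023, 0, 1, 0, 0, 0.011, 0, 1, 0, 0, 0, 0, 1, 0, 0, 0, 0, 0, 0, 0, 0, 0, 0])

```text
time_s: 16.53
eef_pos: [0.6383, 0.2936, 0.0318]
orientation: [[0.0, 1.0, 0.004], [1.0, -0.0, 0.001], [0.001, 0.004, -1.0]]
ft_force: [3.4, 2.2, -0.6]
width: 0.0659
```

>>> apply_moves(rows=[0, 0, 0, 0, 0, 0, 0, 0, 0, 0, 0, 0, 0, 0, 0, 0, 0, 0, 0, 0, 0, 0, 0, 0, 0])

```text
time_s: 16.95
eef_pos: [0.6385, 0.2938, 0.0317]
orientation: [[0.0, 1.0, 0.004], [1.0, -0.0, 0.001], [0.001, 0.004, -1.0]]
ft_force: [-0.3, -1.9, 6.1]
width: 0.0657
```

>>> apply_moves(rows=[0, 0, -0.025, 0, 0, 0, 0, -0.03, 0, 0, 0, 0, -0.025, 0, 0, -0.0384, -0.0077, 0, 0, 0, -0.0384, -0.0077, 0, 0, 0, -0.0384, -0.0077, 0, 0, 0, -0.0384, -0.0077, 0, 0, 0, -0.0384, -0.0077, 0, 0, 0])

```text
time_s: 17.62
eef_pos: [0.5979, 0.1, 0.1096]
orientation: [[-0.0, 1.0, 0.002], [1.0, 0.0, -0.0], [-0.0, 0.002, -1.0]]
ft_force: [0.1, -0.3, -3.4]
width: 0.0659
```

>>> apply_moves(rows=[-0.0384, -0.0077, 0, 0, 0, -0.0384, -0.0077, 0, 0, 0, -0.0384, -0.0077, 0, 0, 0, 0, 0, 0, 0, 0, 0, 0, 0, 0, 0, 0, 0, 0, 0, 0])

```text
time_s: 18.12
eef_pos: [0.5754, -0.0137, 0.1094]
orientation: [[0.001, 1.0, 0.001], [1.0, -0.001, 0.0], [0.0, 0.001, -1.0]]
ft_force: [-0.3, 1.1, -2.3]
width: 0.0658
```

```bash
python3 - <<'E'
from h import *
w=pic('wrist','w8'); s=st(); print(s['eef_pos'],s['width'],s['ft_force'])
v=w[90:390,130:430,::-1].repeat(2,0).repeat(2,1).copy()
def circ(x,y,z,r,col):
    P=np.array([proj('wrist',(x+r*np.cos(a),y+r*np.sin(a),z)) for a in A]); P=((P-[90,130])*2)[:,::-1].astype(np.int32); cv2.polylines(v,[P],True,col,1)
x,y,zz=s['eef_pos']; y-=.0018; z=zz-.0317
circ(x,y,z+.055,.034,(0,0,255)); circ(x,y,z+.041,.034,(0,255,0)); circ(.5797,-.0755,.085,.02,(255,0,0)); circ(.5772,-.0155,.03,.0215,(255,0,0))
cv2.imwrite('pics/w8v.png',v)
E
```

```text
[ 0.57540238 -0.01307643  0.10914754] 0.0657995118275412 [ 0.19759261  1.12710032 -2.5208602 ]
```

View pics/w8v.png

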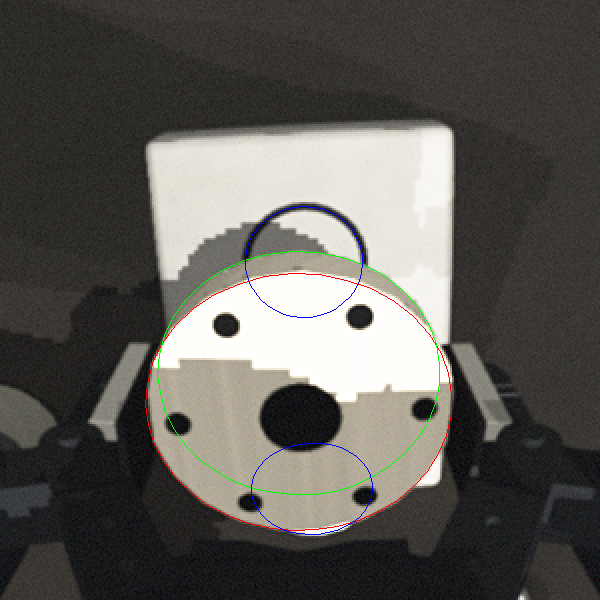

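>>> apply_moves(rows=[-0.0005, 0.002, 0.015, 0, 0, 0, 0, 0.015, 0, 0, 0, 0, 0.01, 0, 0, 0, 0, 0.003, 0, 0, 0, 0, 0.002, 0, 0, 0, 0, 0, 0, 0, 0, 0, 0, 0, 0])

```text
time_s: 18.75
eef_pos: [0.5775, -0.014, 0.0643]
orientation: [[-0.0, 1.0, 0.001], [1.0, 0.0, -0.0], [-0.0, 0.001, -1.0]]
ft_force: [0.2, -0.3, -1.9]
width: 0.0659
```

>>> apply_moves(rows=[0.0003, 0, 0.001, 0, 0, 0, 0, 0.001, 0, 0, 0, 0, 0.0008, 0, 0, 0, 0, 0, 0, 0, 0, 0, 0, 0, 0])

```text
time_s: 19.17
eef_pos: [0.5774, -0.0141, 0.0617]
orientation: [[0.0, 1.0, 0.001], [1.0, -0.0, -0.0], [-0.0, 0.001, -1.0]]
ft_force: [-2.4, 0.0, 5.8]
width: 0.0662
```

>>> apply_moves(rows=[0, 0, 0, 0, 1, 0, 0, 0, 0, 1, 0, 0, 0, 0, 1, 0, 0, 0, 0, 1, 0, 0, -0.025, 0, 1, 0, 0, -0.04, 0, 1, 0.0, 0, -0.04, 0, 1, 0, 0, 0, 0, 1])

```text
time_s: 19.83
eef_pos: [0.5805, -0.0147, 0.1743]
orientation: [[-0.0, 1.0, 0.011], [1.0, 0.0, -0.003], [-0.003, 0.011, -1.0]]
ft_force: [0.6, -0.3, 2.2]
width: 0.0852
```

```bash
python3 - <<'E'
from h import *
w=pic('wrist','w9'); s=st(); print(s['eef_pos'],s['width'])
v=w[90:390,130:430,::-1].repeat(2,0).repeat(2,1).copy()
def circ(x,y,z,r,col):
    P=np.array([proj('wrist',(x+r*np.cos(a),y+r*np.sin(a),z)) for a in A]); P=((P-[90,130])*2)[:,::-1].astype(np.int32); cv2.polylines(v,[P],True,col,1)
x,y=.5775,-.0156; z=.03
circ(x,y,z+.055,.034,(0,0,255)); circ(.5797,-.0755,.085,.02,(255,0,0)); circ(.5797,-.0755,.044,.034,(0,255,0))
cv2.imwrite('pics/w9v.png',v)
rc=tuple(int(q) for q in proj('wrist',(x,y,.085)));
for th in(110,150): print(bfit(w,rc,.03,[DOWN[1]],.055,70,th))
E
```

```text
[ 0.57971308 -0.01455159  0.17083732] 0.08525122094648
(array([0.58074349, 0.00227428]), np.float64(0.41207085640765295))
(array([0.58074349, 0.00227428]), np.float64(0.41515990364004796))
```

>>> apply_moves(rows=[0.0379, -0.0077, 0, 0, 1, 0.0379, -0.0077, 0, 0, 1, 0.0379, -0.0077, 0, 0, 1, 0.0379, -0.0077, 0, 0, 1, 0.0379, -0.0077, 0, 0, 1, 0.0379, -0.0077, 0, 0, 1, 0.0379, -0.0077, 0, 0, 1, 0.0379, -0.0077, 0, 0, 1])

```text
time_s: 20.55
eef_pos: [0.5144, 0.291, 0.1648]
orientation: [[0.0, 1.0, -0.001], [1.0, -0.0, -0.0], [-0.0, -0.001, -1.0]]
ft_force: [1.3, -0.6, 0.7]
width: 0.0856
```

>>> apply_moves(rows=[0, 0, 0, 0, 1, 0, 0, 0, 0, 1, 0, 0, 0, 0, 1, 0, 0, 0, 0, 1])

```text
time_s: 20.88
eef_pos: [0.5156, 0.2883, 0.1652]
orientation: [[0.001, 1.0, -0.001], [1.0, -0.001, -0.001], [-0.001, -0.001, -1.0]]
ft_force: [0.1, -0.6, -0.9]
width: 0.0853
```

```bash
python3 lookd.py w10 .516 .2895 u; python3 - <<'E'
from h import *
w=cv2.imread('pics/w10.png')[:,:,::-1].copy()
rc=tuple(int(v) for v in proj('wrist',(.516,.2895,.02)))
for th in(70,110,150): print(th,bfit(w,rc,0,UP,.02,60,th))
E
```

```text
[0.51574329 0.28817345 0.16537899] [0.00160093 0.99999863]
(193, 280) (array([0.51260106, 0.31039396]), np.float64(0.3267846684768667))
70 (array([0.51260106, 0.31039396]), np.float64(0.3263802613323794))
110 (array([0.49928429, 0.31034871]), np.float64(0.5611592271818787))
150 (array([0.51518144, 0.28813997]), np.float64(0.94136965958419))
```

View pics/w9v.png

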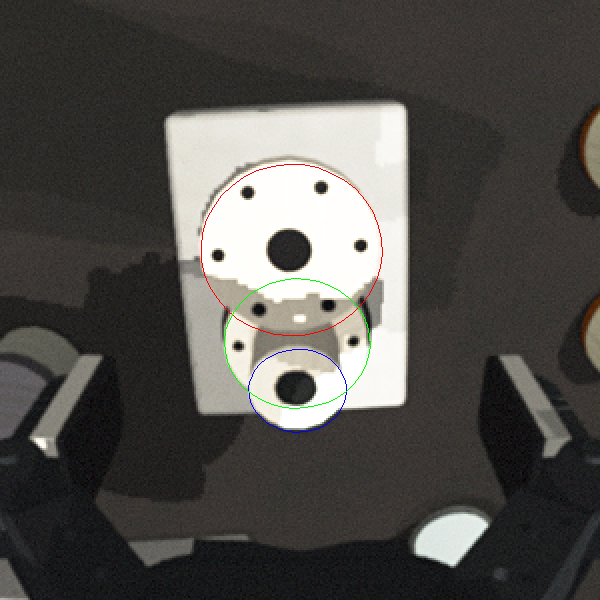

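>>> apply_moves(rows=[0, -0.0003, 0.035, 0, 1, 0, 0, 0.035, 0, 1, 0, 0, 0.035, 0, 1, 0, 0, 0.025, 0, 1, 0, 0, 0.0125, 0, 1, 0, 0, 0, 0, 1, 0, 0, 0, 0, 0, 0, 0, 0, 0, 0])

```text
time_s: 21.6
eef_pos: [0.5168, 0.2894, 0.0255]
orientation: [[0.001, 1.0, 0.003], [1.0, -0.001, 0.001], [0.001, 0.003, -1.0]]
ft_force: [0.1, -0.5, -0.2]
width: 0.0642
```

>>> apply_moves(rows=[0, 0, 0, 0, 0, 0, 0, 0, 0, 0, 0, 0, 0, 0, 0, 0, 0, 0, 0, 0, 0, 0, 0, 0, 0, 0, 0, 0, 0, 0, 0, 0, 0, 0, 0])

```text
time_s: 22.18
eef_pos: [0.5166, 0.2897, 0.0255]
orientation: [[-0.0, 1.0, 0.003], [1.0, 0.0, 0.001], [0.001, 0.003, -1.0]]
ft_force: [-0.5, -0.3, 7.4]
width: 0.0385
```

```bash
cat > ov.py <<'E'
from h import *
import sys
# name, then objects  x,y,z,r  (x,y may be dX relative to TCP if prefixed 't')
w=pic('wrist',sys.argv[1]); s=st(); print(s['eef_pos'],s['width'],s['ft_force'])
r0,c0=int(sys.argv[2]),130
v=w[r0:r0+300,c0:c0+300,::-1].repeat(2,0).repeat(2,1).copy()
cols=[(0,0,255),(0,255,0),(255,0,0),(255,0,255)]
for i,a in enumerate(sys.argv[3:]):
    t=a[0]=='t'; x,y,z,r=[float(q) for q in a.lstrip('t').split(',')]
    if t: x+=s['eef_pos'][0]; y+=s['eef_pos'][1]; z+=s['eef_pos'][2]
    P=np.array([proj('wrist',(x+r*np.cos(q),y+r*np.sin(q),z)) for q in A]); P=((P-[r0,c0])*2)[:,::-1].astype(np.int32); cv2.polylines(v,[P],True,cols[i%4],1)
cv2.imwrite('pics/'+sys.argv[1]+'v.png',v)
E
python3 ov.py w11 120 t0,-.001,.032,.02 t0,-.001,-.009,.034
```

```text
[0.51660361 0.28976106 0.02552276] 0.03835781421389184 [-0.44656593 -0.15360745  6.06310836]
```

View pics/w11v.png

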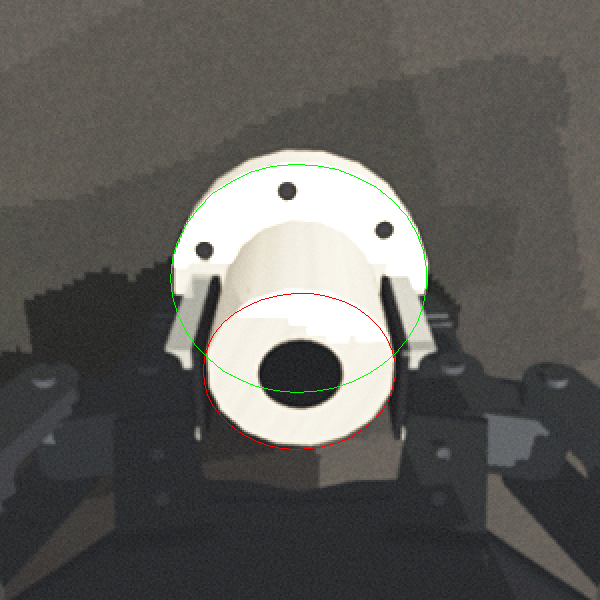

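>>> apply_moves(rows=[0, 0, -0.03, 0, 0, 0, 0, -0.04, 0, 0, 0, 0, -0.04, 0, 0, -0.038, 0.0076, 0, 0, 0, -0.038, 0.0076, 0, 0, 0, -0.038, 0.0076, 0, 0, 0, -0.038, 0.0076, 0, 0, 0, -0.038, 0.0076, 0, 0, 0])

```text
time_s: 22.9
eef_pos: [0.5534, 0.0977, 0.1341]
orientation: [[-0.001, 1.0, 0.001], [1.0, 0.001, -0.0], [-0.0, 0.001, -1.0]]
ft_force: [1.3, 0.1, -3.5]
width: 0.0387
```

>>> apply_moves(rows=[-0.038, 0.0076, 0, 0, 0, -0.038, 0.0076, 0, 0, 0, -0.038, 0.0076, 0, 0, 0, 0, 0, 0, 0, 0, 0, 0, 0, 0, 0, 0, 0, 0, 0, 0, 0, 0, 0, 0, 0])

```text
time_s: 23.48
eef_pos: [0.5758, -0.0138, 0.1335]
orientation: [[-0.001, 1.0, 0.0], [1.0, 0.001, 0.0], [0.0, 0.0, -1.0]]
ft_force: [0.1, 0.2, -3.4]
width: 0.0385
```

```bash
python3 ov.py w12 120 t0,-.001,.0295,.02 t0,-.001,-.0115,.034 .5775,-.0156,.085,.034 t0,-.001,-.0255,.034
```

```text
[ 0.57580171 -0.01356803  0.13345263] 0.03850987487142076 [ 0.80621782 -0.37688163 -2.61522494]
```

View pics/w12v.png

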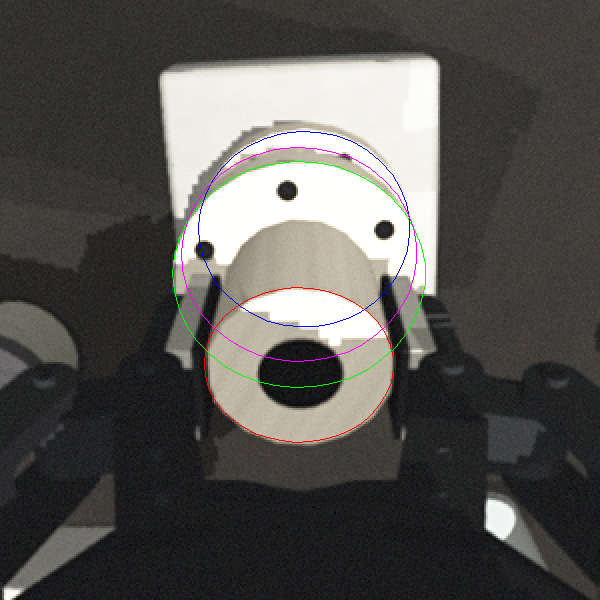

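>>> apply_moves(rows=[-0.001, 0.0017, 0.008, 0, 0, 0, 0, 0.008, 0, 0, 0, 0, 0.004, 0, 0, 0, 0, 0, 0, 0, 0, 0, 0, 0, 0])

```text
time_s: 23.95
eef_pos: [0.5772, -0.0154, 0.1126]
orientation: [[-0.0, 1.0, -0.001], [1.0, 0.0, 0.0], [0.0, -0.001, -1.0]]
ft_force: [0.1, -0.7, -2.9]
width: 0.0384
```

>>> apply_moves(rows=[0, 0, 0.001, 0, 0, 0, 0, 0.001, 0, 0, 0, 0, 0, 0, 0, 0, 0, 0, 0, 0])

```text
time_s: 24.28
eef_pos: [0.5777, -0.0158, 0.1114]
orientation: [[0.0, 1.0, 0.0], [1.0, -0.0, -0.0], [-0.0, 0.0, -1.0]]
ft_force: [0.1, 0.4, -2.9]
width: 0.0391
```

>>> apply_moves(rows=[0.0012, 0, 0, 0, 0, 0, 0, 0.0005, 0, 0, 0, 0, 0.0005, 0, 0, 0, 0, 0, 0, 0, 0, 0, 0, 0, 0])

```text
time_s: 24.7
eef_pos: [0.5778, -0.0145, 0.1105]
orientation: [[0.0, 1.0, 0.0], [1.0, -0.0, -0.0], [-0.0, 0.0, -1.0]]
ft_force: [-0.5, 0.4, -0.4]
width: 0.0381
```

>>> apply_moves(rows=[0, 0, 0.0005, 0, 0, 0, 0, 0, 0, 0, 0, 0, 0, 0, 1, 0, 0, 0, 0, 1, 0, 0, 0, 0, 1, 0, 0, 0, 0, 1, 0, 0, 0, 0, 1, 0, 0, -0.02, 0, 1])

```text
time_s: 25.37
eef_pos: [0.5755, -0.014, 0.1261]
orientation: [[0.0, 1.0, -0.006], [1.0, -0.0, 0.001], [0.001, -0.006, -1.0]]
ft_force: [-0.2, 0.2, -0.7]
width: 0.0852
```

>>> apply_moves(rows=[0, 0, -0.03, 0, 1, 0, 0, -0.03, 0, 1, 0.02, 0, 0, 0, 1, 0.02, 0, 0, 0, 1, 0, 0, 0, 0, 1, 0, 0, 0, 0, 1, 0, 0, 0, 0, 1])

```text
time_s: 25.95
eef_pos: [0.5775, 0.0253, 0.1895]
orientation: [[-0.0, 1.0, -0.0], [1.0, 0.0, -0.0], [-0.0, -0.0, -1.0]]
ft_force: [0.1, 0.2, -0.4]
width: 0.0854
```

```bash
python3 ov.py w13 90 .5776,-.0155,.14,.02 .5776,-.0155,.099,.034 .5797,-.0755,.085,.02
```

```text
[0.57750973 0.02500824 0.18942654] 0.08584306468624792 [-0.120265    1.25361644 -0.01051326]
```

View pics/w13v.png

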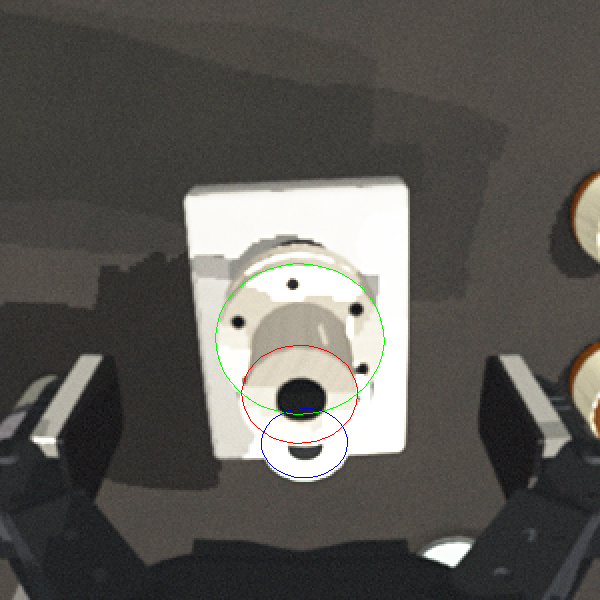

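>>> apply_moves(rows=[0.0316, -0.0266, 0, 0, 1, 0.0316, -0.0266, 0, 0, 1, 0.0316, -0.0266, 0, 0, 1, 0.0316, -0.0266, 0, 0, 1, 0.0316, -0.0266, 0, 0, 1, 0.0316, -0.0266, 0, 0, 1, 0.0316, -0.0266, 0, 0, 1, 0.0316, -0.0266, 0.02, 0, 1])

```text
time_s: 26.67
eef_pos: [0.3675, 0.2768, 0.1744]
orientation: [[0.001, 1.0, 0.005], [1.0, -0.001, 0.002], [0.002, 0.005, -1.0]]
ft_force: [1.8, 1.0, 1.0]
width: 0.0857
```

>>> apply_moves(rows=[0, 0, 0, 0, 1, 0, 0, 0, 0, 1, 0, 0, 0, 0, 1, 0, 0, 0, 0, 1])

```text
time_s: 27.0
eef_pos: [0.3684, 0.2745, 0.1719]
orientation: [[0.002, 1.0, 0.001], [1.0, -0.002, -0.0], [-0.0, 0.001, -1.0]]
ft_force: [-0.6, 0.4, -0.3]
width: 0.0854
```

```bash
python3 lookd.py w14 .365 .279 d; python3 - <<'E'
from h import *
w=cv2.imread('pics/w14.png')[:,:,::-1].copy()
rc=tuple(int(v) for v in proj('wrist',(.365,.279,.055)))
for th in(70,110,150): print(th,bfit(w,rc,0,DOWN,.055,70,th))
E
```

```text
[0.36846828 0.274483   0.17197321] [0.0021512  0.99999768]
(198, 275) (array([0.36682234, 0.2948187 ]), np.float64(0.39757794865550866))
70 (array([0.37070527, 0.30326817]), np.float64(0.2912457912457913))
110 (array([0.36834951, 0.3030747 ]), np.float64(0.437408439814438))
150 (array([0.36621243, 0.27844176]), np.float64(0.949874253016774))
```

>>> apply_moves(rows=[0.0038, -0.0023, 0.035, 0, 1, 0, 0, 0.035, 0, 1, 0, 0, 0.035, 0, 1, 0, 0, 0.025, 0, 1, 0, 0, 0.011, 0, 1, 0, 0, 0, 0, 1, 0, 0, 0, 0, 0, 0, 0, 0, 0, 0])

```text
time_s: 27.72
eef_pos: [0.3667, 0.2795, 0.0331]
orientation: [[0.001, 1.0, 0.003], [1.0, -0.001, 0.001], [0.001, 0.003, -1.0]]
ft_force: [2.9, 0.3, 0.6]
width: 0.0659
```

>>> apply_moves(rows=[0, 0, 0, 0, 0, 0, 0, 0, 0, 0, 0, 0, 0, 0, 0, 0, 0, 0, 0, 0, 0, 0, 0, 0, 0])

```text
time_s: 28.13
eef_pos: [0.3668, 0.2797, 0.0331]
orientation: [[0.0, 1.0, 0.004], [1.0, -0.0, 0.001], [0.001, 0.004, -1.0]]
ft_force: [-1.7, -0.4, 7.2]
width: 0.0659
```

```bash
python3 - <<'E'
from h import *
w=pic('wrist','w15'); s=st(); e=s['eef_pos']; print(e,s['width'],s['ft_force'])
rc=tuple(int(v) for v in proj('wrist',(e[0],e[1]-.001,.055))); print(rc)
for th in(110,130,150,170):
    m=bright(w,rc,90,th); r,c=np.where(m); print(th,m.sum(),r.min(),r.max(),c.min(),c.max(),bfit(w,rc,0,DOWN,.055,90,th))
for dy in(0,-.001,-.002):
    m=sil('wrist',(e[0],e[1]+dy),0,[[(.034,.055),(.034,.0549)]]); r,c=np.where(m); print(dy,r.min()/4,r.max()/4,c.min()/4,c.max()/4)
E
```

```text
[0.36678746 0.27965203 0.03312007] 0.06558460125220232 [-1.49241588 -2.21609194  7.61305338]
(295, 279)
110 16957 214 353 204 356 (array([0.36697167, 0.27869723]), np.float64(0.976270637627726))
130 16856 214 353 204 356 (array([0.36688408, 0.27843768]), np.float64(0.9809620463207488))
150 16772 214 353 204 356 (array([0.36688757, 0.27830573]), np.float64(0.9840693935875681))
170 16679 214 352 205 355 (array([0.36709072, 0.27843728]), np.float64(0.9865019770963008))
0 221.75 351.0 203.75 356.25
-0.001 224.0 352.5 203.75 356.0
-0.002 226.5 354.0 204.0 355.75
```

>>> apply_moves(rows=[0, 0, -0.035, 0, 0, 0, 0, -0.035, 0, 0, 0, 0, -0.035, 0, 0, -0.0393, 0.0114, 0, 0, 0, -0.0393, 0.0114, 0, 0, 0, -0.0393, 0.0114, 0, 0, 0, -0.0393, 0.0114, 0, 0, 0, -0.0393, 0.0114, 0, 0, 0])

```text
time_s: 28.85
eef_pos: [0.4226, 0.0809, 0.1369]
orientation: [[-0.001, 1.0, 0.002], [1.0, 0.001, -0.0], [-0.0, 0.002, -1.0]]
ft_force: [1.4, 0.2, -2.9]
width: 0.0654
```

>>> apply_moves(rows=[-0.0393, 0.0114, 0, 0, 0, -0.0393, 0.0114, 0, 0, 0, -0.0393, 0.0114, 0, 0, 0, -0.0393, 0.0114, 0, 0, 0, 0, 0, 0, 0, 0, 0, 0, 0, 0, 0, 0, 0, 0, 0, 0])

```text
time_s: 29.43
eef_pos: [0.4676, -0.0746, 0.1362]
orientation: [[0.001, 1.0, 0.0], [1.0, -0.001, 0.0], [0.0, 0.0, -1.0]]
ft_force: [-0.9, 0.5, -2.9]
width: 0.0661
```

>>> apply_moves(rows=[0, 0.028, 0, 0, 0, 0, 0.028, 0, 0, 0, 0, 0.028, 0, 0, 0, 0, 0.028, 0, 0, 0, 0, 0, 0, 0, 0, 0, 0, 0, 0, 0, 0, 0, 0, 0, 0])

```text
time_s: 30.02
eef_pos: [0.5791, -0.0732, 0.1357]
orientation: [[-0.002, 1.0, -0.001], [1.0, 0.002, 0.0], [0.0, -0.001, -1.0]]
ft_force: [1.0, 0.1, -3.0]
width: 0.0659
```

```bash
python3 - <<'E'
from h import *
w=pic('wrist','w16'); s=st(); e=s['eef_pos']; print(e,s['width'],s['ft_force'])
z0=e[2]-.0331; rc=tuple(int(v) for v in proj('wrist',(e[0],e[1]-.001,z0+.055)))
g=cv2.cvtColor(w,cv2.COLOR_RGB2GRAY); print(rc,g[rc[0]+45,rc[1]-60:rc[1]+60:8],g[rc[0]-90:rc[0]+70:6,rc[1]-40])
E
```

```text
[ 0.57906089 -0.07348493  0.13608509] 0.06558996477261494 [-1.28226461  0.2587015  -3.08961719]
(295, 279) [ 18  30  82 125 121  14  56 124 126 130 125 125 124 107  37] [127 125 127 125  99 226 233 236  20  14 237 122 127 127 123 124 124 118
 124 118 124 125 125  60  70  71  12]
```

```bash
python3 - <<'E'
from h import *
w=cv2.imread('pics/w16.png'); e=st()['eef_pos']; z0=e[2]-.0331; r0,c0=100,130
v=w[r0:r0+300,c0:c0+300].repeat(2,0).repeat(2,1).copy()
for x,y,z,r,c in((e[0],e[1]-.0012,z0+.055,.034,(0,0,255)),(.5776,-.0155,.14,.02,(255,0,0)),(.5776,-.0155,.099,.034,(0,255,0))):
    P=np.array([proj('wrist',(x+r*np.cos(q),y+r*np.sin(q),z)) for q in A]); cv2.polylines(v,[((P-[r0,c0])*2)[:,::-1].astype(np.int32)],True,c,1)
cv2.imwrite('pics/w16v.png',v)
E
```

```text
(no output)
```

View pics/w16v.png

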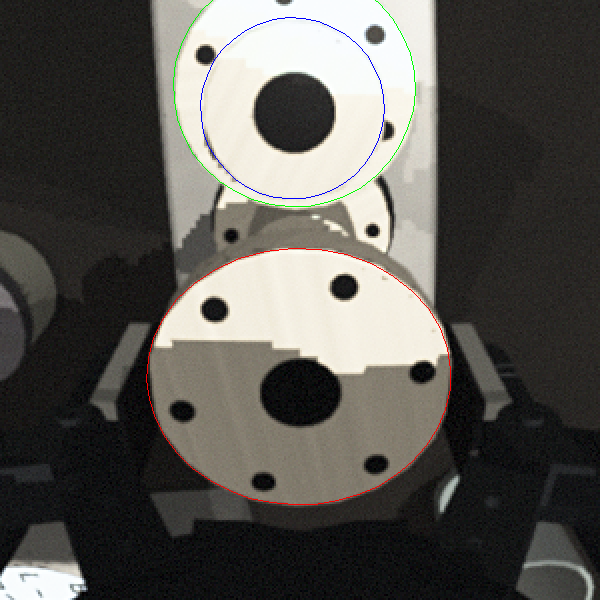

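>>> apply_moves(rows=[-0.0008, 0.0006, 0.006, 0, 0, 0, 0, 0.006, 0, 0, 0, 0, 0.003, 0, 0, 0, 0, 0, 0, 0, 0, 0, 0, 0, 0])

```text
time_s: 30.48
eef_pos: [0.5797, -0.0752, 0.1203]
orientation: [[0.0, 1.0, -0.001], [1.0, -0.0, 0.0], [0.0, -0.001, -1.0]]
ft_force: [-0.2, 0.1, -3.3]
width: 0.0657
```

>>> apply_moves(rows=[0, 0, 0.001, 0, 0, 0, 0, 0.0005, 0, 0, 0, 0, 0, 0, 0, 0, 0, 0, 0, 0])

```text
time_s: 30.82
eef_pos: [0.5802, -0.0754, 0.1192]
orientation: [[0.0, 1.0, 0.0], [1.0, -0.0, -0.0], [-0.0, 0.0, -1.0]]
ft_force: [-0.6, -0.0, -3.5]
width: 0.0657
```

>>> apply_moves(rows=[0.0011, -0.0005, 0, 0, 0, 0, 0, 0.0005, 0, 0, 0, 0, 0.0005, 0, 0, 0, 0, 0.0004, 0, 0, 0, 0, 0, 0, 0, 0, 0, 0, 0, 0])

```text
time_s: 31.32
eef_pos: [0.5798, -0.0742, 0.1183]
orientation: [[-0.0, 1.0, 0.0], [1.0, 0.0, -0.0], [-0.0, 0.0, -1.0]]
ft_force: [-2.6, 0.5, 3.8]
width: 0.0656
```

Contact made; release, retreat up, and check the stack and the dial from above.

>>> apply_moves(rows=[0, 0, 0, 0, 1, 0, 0, 0, 0, 1, 0, 0, 0, 0, 1, 0, 0, 0, 0, 1, 0, 0, 0, 0, 1, 0, 0, -0.02, 0, 1, 0, 0, -0.035, 0, 1, 0, 0, -0.035, 0, 1])

```text
time_s: 31.98
eef_pos: [0.5787, -0.0739, 0.2076]
orientation: [[0.0, 1.0, -0.003], [1.0, -0.0, 0.001], [0.001, -0.003, -1.0]]
ft_force: [1.6, -0.3, 0.5]
width: 0.0854
```

>>> apply_moves(rows=[0.02, 0, 0, 0, 1, 0.02, 0, 0, 0, 1, 0, 0, 0, 0, 1, 0, 0, 0, 0, 1, 0, 0, 0, 0, 1])

```text
time_s: 32.4
eef_pos: [0.5796, -0.0344, 0.2074]
orientation: [[-0.0, 1.0, -0.0], [1.0, 0.0, -0.0], [-0.0, -0.0, -1.0]]
ft_force: [-0.4, 0.2, 0.5]
width: 0.0854
```

```bash
python3 - <<'E'
from h import *
w=pic('wrist','w17'); s=st(); e=s['eef_pos']; print(e,s['width'],s['ft_force'])
rc=tuple(int(v) for v in proj('wrist',(.5797,-.0755,.14))); print(rc)
t=pic('top','top17'); sc=pic('scene','scene17')
for l in('dial_grip','start_top'):
    D=[]
    for n in('top','scene'):
        d=arm.place_of(n,l)
        if d: o,r=ray(n,d[0]['position']); r/=np.linalg.norm(r); D.append((o,r)); print(l,n,round(d[0]['score'],2),(np.array(d[0]['position'])*[420,560]).round(1))
    if len(D)==2:
        M=sum(np.eye(3)-np.outer(d,d) for o,d in D); b=sum((np.eye(3)-np.outer(d,d))@o for o,d in D); print(np.linalg.solve(M,b))
for n in('scene','top'):
    for d in arm.spot_in(n,'tin_mid')[:2]: print(n,'tin',d['score'],atz(n,d['position'],.022))
v=w.copy(); r0,c0=130,150
v=v[r0:r0+280,c0:c0+280].repeat(2,0).repeat(2,1)[:,:,::-1].copy()
for x,y,z,r,c in((.5797,-.0755,.14,.034,(0,0,255)),(.5776,-.0155,.14,.02,(255,0,0)),(.5776,-.0155,.099,.034,(0,255,0))):
    P=np.array([proj('wrist',(x+r*np.cos(q),y+r*np.sin(q),z)) for q in A]); cv2.polylines(v,[((P-[r0,c0])*2)[:,::-1].astype(np.int32)],True,c,1)
cv2.imwrite('pics/w17v.png',v)
for th in(110,150,180): print(th,bfit(w,rc,.085,[[(.034,.055),(.034,.0549)]],.055,70,th))
E
```

```text
[ 0.57959503 -0.03466366  0.20738227] 0.0853302747819066 [-0.02400569 -0.43409323  1.6000971 ]
(276, 279)
dial_grip top 0.58 [281.1 419.1]
dial_grip scene 0.83 [260.9 141.1]
[ 0.44785381 -0.31135531  0.1038046 ]
start_top top 0.66 [241.  414.7]
start_top scene 0.46 [286.6 177.5]
[ 0.53688277 -0.30553904  0.07922821]
scene tin 0.61 [ 0.4250168  -0.11332989  0.022     ]
top tin 0.6 [ 0.43249577 -0.11721329  0.022     ]
110 (array([ 0.57979349, -0.05472211]), np.float64(0.6463845519187288))
150 (array([ 0.58064668, -0.05491772]), np.float64(0.6549961062669952))
180 (array([ 0.57975082, -0.05425169]), np.float64(0.6592100619244714))
```

>>> apply_moves(rows=[-0.0352, -0.0165, 0, 0, 1, -0.0352, -0.0165, 0, 0, 1, -0.0352, -0.0165, 0, 0, 1, -0.0352, -0.0165, 0, 0, 1, -0.0352, -0.0165, 0, 0, 1, -0.0352, -0.0165, 0, 0, 1, -0.0352, -0.0165, 0, 0, 1, -0.0352, -0.0165, 0, 0, 1])

```text
time_s: 33.52
eef_pos: [0.4466, -0.3174, 0.208]
orientation: [[0.0, 1.0, 0.0], [1.0, -0.0, -0.0], [-0.0, 0.0, -1.0]]
ft_force: [0.4, 0.8, -0.1]
width: 0.0853
```

>>> apply_moves(rows=[0, 0, 0, 0, 1, 0, 0, 0, 0, 1, 0, 0, 0, 0, 1, 0, 0, 0, 0, 1])

```text
time_s: 33.85
eef_pos: [0.4481, -0.315, 0.2078]
orientation: [[-0.001, 1.0, 0.0], [1.0, 0.001, 0.0], [0.0, 0.0, -1.0]]
ft_force: [-0.3, -0.2, -0.0]
width: 0.0854
```

```bash
python3 - <<'E'
from h import *
w=pic('wrist','w18'); s=st(); e=s['eef_pos']; print(e)
for l,z in(('dial_grip',.095),('start_top',.075)):
    for d in arm.place_of('wrist',l)[:2]: print(l,round(d['score'],2),(np.array(d['position'])*[420,560]).round(1),atz('wrist',d['position'],z))
a=cv2.imread('pics/w17v.png')[150:560,60:460]; r0,c0=100,180
v=w[r0:r0+205,c0:c0+200,::-1].repeat(2,0).repeat(2,1)
cv2.imwrite('pics/last.png',np.hstack([a[:410],v]))
E
```

```text
[ 0.44824261 -0.31479948  0.2078394 ]
dial_grip 0.92 [208.8 276.5] [ 0.44561527 -0.31778732  0.095     ]
dial_grip 0.42 [ 27.  239.4] [ 0.41676877 -0.1695943   0.095     ]
start_top 0.95 [190.3 377.7] [ 0.53681685 -0.30639084  0.075     ]
```

View pics/last.png

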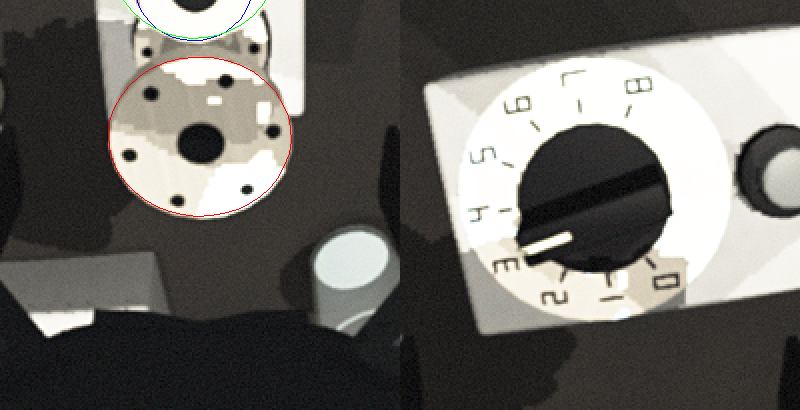

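```bash
python3 - <<'E'
from h import *
w=cv2.imread('pics/w18.png')[:,:,::-1].copy(); g=cv2.cvtColor(w,cv2.COLOR_RGB2GRAY); s=(.447,-.3165)
# white line blob inside the bar
m=((g>140)).astype(np.uint8); n,lab,st_,ce=cv2.connectedComponentsWithStats(m)
for i in range(1,n):
    if 20<st_[i,4]<200 and 235<ce[i][0]<275 and 205<ce[i][1]<235:
        r,c=np.where(lab==i); P=np.array([atz('wrist',(a,b),.106,False)[:2] for a,b in zip(r,c)]); q=P-P.mean(0); u=np.linalg.svd(q)[2][0]; print('line',P.mean(0),u,np.degrees(np.arctan2(u[1],u[0])),np.ptp(q@u))
# skirt: dark disc at z .071 
I,k=rect(w,*s,.071,half=.06)
G=cv2.cvtColor(I,cv2.COLOR_RGB2GRAY); d=(G<90).astype(np.uint8); n,lab,ss,ce=cv2.connectedComponentsWithStats(d); i=lab[120,120]; print('skirt',ss[i]*.5,k[0]+s[0]+ce[i][1]*.0005,k[0]+s[1]+ce[i][0]*.0005)
# bar top long edges at z .106: brightness structure in rectified crop
# bar orientation: black bar vs skirt shading
J,k2=rect(w,*s,.106,half=.045); H=cv2.cvtColor(J,cv2.COLOR_RGB2GRAY)
print(H[::10,::10])
# white disc
I,k=rect(w,*s,.0605,half=.08); G=cv2.cvtColor(I,cv2.COLOR_RGB2GRAY); d=(G>215).astype(np.uint8); n,lab,ss,ce=cv2.connectedComponentsWithStats(d); i=1+np.argmax(ss[1:,4]); 
cn=max(cv2.findContours((lab==i).astype(np.uint8),0,1)[0],key=len); print(cv2.minEnclosingCircle(cn),ss[i])
E
```

```text
skirt [  23.5   22.5   71.    71.5 7391.5] 0.4451349184874518 -0.3174628289251167
[[166 162 165 164 164 212 245 244 255 255 255 254 254 254 221 199 255 255]
 [162 161 163 164 244 247 232 244 255 255 254 254 254 254 255 193 255 254]
 [165 163 165 229 245 247 124 229 254 255 194 255 254 254 216 254 254 254]
 [164 161 184 245 245 247 154 122  33  28  54  32  44 214 255 254 254 255]
 [155 162 246 245 245 233  13 255  37  18  16  38  38  35  33 255 255 180]
 [141 185 244 119 243 227  30 235  32  27   8  37  39  39  42  41 255 255]
 [103 238 148 245 158 227  24  30 227  40  11  17  37  40  40  43  34 255]
 [ 65 243 244 244 244 120  38  26 104  39  15  17  35  39  41  47  44 255]
 [ 47 244 242 243 243  22  39  28  42  39  40  18  35  41  43  46  48 207]
 [ 45 243 244 244 245  18  13  34  37  41  50  17  19  43  45  50  49 150]
 [ 43 242 244 246 103  29  20  34  31  36  47  23  20  46  46  48  49 239]
 [ 42 255 244 238 255 213  42  35  33  34  49  48  21  25  43  53  53 255]
 [ 46 202 243 210 208 211  18  46  33  37  43  53  17  13  45  48 125 255]
 [ 52  77 206 205 207 210  96  20  46  36  42  53  27  18  47  66 255 255]
 [ 46  48 201 205 185 210 205 253  87  38  44  52  51  28 227 255 255 255]
 [ 49  47 119 209 210 205 207 255 255 255 181 255 255 254 255 254 255 255]
 [ 50  47 128 134 207 210 210 255 255 255 255 255 254 254 254 255 255 255]
 [ 48  45 209 228 227 255 255 255 255 255 255 254 254 254 254 255 255 255]]
((185.5, 178.49363708496094), 189.73223876953125) [   48     4   266   316 41470]
```

```bash
python3 - <<'E'
from h import *
w=cv2.imread('pics/w18.png')[:,:,::-1].copy(); s=(.4454,-.3176)
def ang(v): return np.degrees(np.arctan2(v[1],v[0]))
px=lambda X,Y:((Y/2+100),(X-400)/2+180)
for nm,p in(('0t',(650,263)),('1t',(608,278)),('2t',(563,275)),('3t',(515,240)),('4t',(504,211)),('5t',(507,163)),('6t',(535,127)),('7t',(580,105)),('8t',(629,112)),('3dig',(507,265)),('6dig',(519,104))):
    for z in(.061,): q=atz('wrist',px(*p),z,False)[:2]-s; print(nm,q.round(4),ang(q).round(1),np.hypot(*q).round(4))
for z in(.1,.106):
  J,k=rect(w,*s,z,half=.034,res=.00025); H=cv2.cvtColor(J,cv2.COLOR_RGB2GRAY)
  X,Y=np.meshgrid(k,k,indexing='ij'); m=(H>130)&(np.hypot(X,Y)<.031)&(abs(Y)<.018)
  n,lab,ss,ce=cv2.connectedComponentsWithStats(m.astype(np.uint8))
  for i in range(1,n):
    if ss[i,4]>100:
        P=np.c_[X[lab==i],Y[lab==i]]; q=P-P.mean(0); u=np.linalg.svd(q,full_matrices=False)[2][0]; print(z,'mean',P.mean(0),ang(P.mean(0)),'dir',ang(u),'len',np.ptp(q@u),ss[i,4])
  if z==.106: cv2.imwrite('pics/bar.png',J[:,:,::-1])
c=atz('wrist',(208.8,276.5),.095); print(c)
E
```

```text
0t [ 0.0272 -0.0338] -51.2 0.0434
1t [ 0.007  -0.0416] -80.4 0.0422
2t [-0.0148 -0.0401] -110.2 0.0427
3t [-0.0374 -0.0222] -149.3 0.0435
4t [-0.0421 -0.0077] -169.6 0.0428
5t [-0.0398  0.0154] 158.9 0.0426
6t [-0.0264  0.0321] 129.5 0.0415
7t [-0.0059  0.042 ] 98.0 0.0424
8t [0.0161 0.0389] 67.5 0.0421
3dig [-0.0419 -0.035 ] -140.1 0.0546
6dig [-0.0335  0.0427] 128.1 0.0542
0.1 mean [-0.03034375  0.00211298] 176.01665034024194 dir 86.72731754073156 len 0.007516312629328552 104
0.1 mean [-0.01861222 -0.00945746] -153.06343511971755 dir 20.375376359837865 len 0.020516249134946728 1428
0.1 mean [ 0.02620357 -0.01065112] -22.120554754362857 dir 60.35219551627069 len 0.02405965675073007 1163
0.106 mean [-0.03001697  0.00281448] 174.64343918158204 dir 84.13334460832282 len 0.01129329142964915 221
0.106 mean [-0.01867413 -0.00751389] -158.08168205030842 dir 20.106415722138774 len 0.021547996206293798 1440
0.106 mean [-0.01828938 -0.01693607] -137.2001379845842 dir 1.7813693369597379 len 0.01347793286112899 438
0.106 mean [ 0.02503639 -0.01005527] -21.881682023999673 dir 55.69073284238026 len 0.028665447546941537 1841
[ 0.33234791 -0.25067079  0.095     ]
```

>>> apply_moves(rows=[0, 0, 0, -6.89, 1, 0, 0, 0, -6.89, 1, 0, 0, 0, -6.89, 1, 0, 0, 0, -6.89, 1, 0, 0, 0, -6.89, 1, 0, 0, 0, -6.89, 1, 0, 0, 0, -6.89, 1, 0, 0, 0, -6.89, 1])

```text
time_s: 34.67
eef_pos: [0.4481, -0.3151, 0.2078]
orientation: [[-0.824, 0.566, 0.0], [0.566, 0.824, -0.0], [-0.0, -0.0, -1.0]]
ft_force: [0.0, -0.6, 0.4]
width: 0.0857
```

>>> apply_moves(rows=[0, 0, 0, -6.89, 1, 0, 0, 0, -6.89, 1, 0, 0, 0, -6.89, 1, 0, 0, 0, -6.89, 1, 0, 0, 0, -6.89, 1, 0, 0, 0, -6.89, 1, 0, 0, 0, -6.89, 1, 0, 0, 0, -6.89, 1])

```text
time_s: 35.33
eef_pos: [0.4481, -0.315, 0.2078]
orientation: [[-0.936, -0.353, 0.0], [-0.353, 0.936, -0.0], [-0.0, -0.0, -1.0]]
ft_force: [-0.0, -0.3, -0.5]
width: 0.0852
```

>>> apply_moves(rows=[0.0036, -0.0017, 0, 0, 1, 0, 0, 0.03, 0, 1, 0, 0, 0, 0, 1, 0, 0, 0, 0, 1, 0, 0, 0, 0, 1])

```text
time_s: 35.75
eef_pos: [0.4449, -0.3185, 0.1785]
orientation: [[-0.939, -0.345, 0.0], [-0.345, 0.939, -0.0], [-0.0, -0.0, -1.0]]
ft_force: [-0.5, 0.5, 0.4]
width: 0.0854
```

```bash
cat > dl.py <<'E'
from h import *
import sys
w=pic('wrist',sys.argv[1]); s=st(); e=s['eef_pos']; o=np.array(s['orientation']); ps=np.degrees(np.arctan2(o[1,0],o[0,0])); print(e,'psi',ps,s['joint_pos'].round(1))
for l,z in(('dial_grip',.095),('start_top',.078)):
    for d in arm.place_of('wrist',l)[:1]: print(l,round(d['score'],2),(np.array(d['position'])*[420,560]).round(1),atz('wrist',d['position'],z))
a=(.4454,-.3176); ang=lambda v: np.degrees(np.arctan2(v[1],v[0]))
for z in(.104,.107):
  J,k=rect(w,*a,z,half=.036,res=.0003); H=cv2.cvtColor(J,cv2.COLOR_RGB2GRAY); X,Y=np.meshgrid(k,k,indexing='ij')
  for th in(110,150):
    n,lab,ss,ce=cv2.connectedComponentsWithStats(((H>th)&(np.hypot(X,Y)<.031)).astype(np.uint8))
    for i in range(1,n):
      if ss[i,4]>250:
        P=np.c_[X[lab==i],Y[lab==i]]; q=P-P.mean(0); _,sv,V=np.linalg.svd(q,full_matrices=False); print(z,th,'mean',P.mean(0).round(4),ang(P.mean(0)).round(1),'dir',ang(V[0]).round(1),'len',np.ptp(q@V[0]).round(4),'wid',np.ptp(q@V[1]).round(4))
E
python3 dl.py w19
```

```text
[ 0.44516892 -0.31878471  0.17897494] psi -159.8247778671643 [-49.3  -3.5  -9.5  84.   -0.  -69.5]
dial_grip 0.68 [215.7 282.5] [ 0.44361663 -0.31778726  0.095     ]
start_top 0.59 [216.5 278.6] [ 0.45062096 -0.31841808  0.078     ]
0.104 110 mean [-0.017  -0.0068] -158.2 dir 21.3 len 0.0234 wid 0.005
0.104 110 mean [0.0073 0.0238] 72.9 dir -17.0 len 0.0457 wid 0.0148
0.104 110 mean [ 0.0219 -0.0127] -30.1 dir 60.2 len 0.0431 wid 0.0132
0.104 150 mean [-0.0165 -0.0066] -158.1 dir 21.3 len 0.0232 wid 0.0044
0.104 150 mean [0.0077 0.0239] 72.2 dir -17.7 len 0.0451 wid 0.0144
0.104 150 mean [ 0.0222 -0.0126] -29.7 dir 60.7 len 0.0425 wid 0.0129
0.107 110 mean [-0.0174 -0.0069] -158.3 dir 21.3 len 0.0224 wid 0.0049
0.107 110 mean [0.0068 0.0235] 74.0 dir -16.1 len 0.047 wid 0.0157
0.107 110 mean [ 0.0212 -0.0129] -31.3 dir 59.1 len 0.0448 wid 0.0138
0.107 150 mean [-0.0169 -0.0067] -158.2 dir 21.4 len 0.0222 wid 0.0043
0.107 150 mean [0.0071 0.0236] 73.4 dir -16.9 len 0.046 wid 0.0148
0.107 150 mean [ 0.0214 -0.0129] -31.0 dir 59.6 len 0.0443 wid 0.0138
```

>>> apply_moves(rows=[-0.0006, 0.0011, 0.03, -1.2, 1, 0, 0, 0.03, 0, 1, 0, 0, 0.025, 0, 0.8, 0, 0, 0.015, 0, 0.6, 0, 0, 0.002, 0, 0.4, 0, 0, 0, 0, 0, 0, 0, 0, 0, 0, 0, 0, 0, 0, 0])

```text
time_s: 36.57
eef_pos: [0.4454, -0.3172, 0.0779]
orientation: [[-0.931, -0.366, 0.001], [-0.366, 0.931, 0.0], [-0.001, -0.0, -1.0]]
ft_force: [-2.1, 2.6, 12.1]
width: 0.0148
```

>>> apply_moves(rows=[0, 0, 0, 0, 0, 0, 0, 0, 0, 0, 0, 0, 0, 0, 0, 0, 0, 0, 0, 0, 0, 0, 0, 0, 0, 0, 0, 0, 0, 0, 0, 0, 0, 0, 0])

```text
time_s: 37.15
eef_pos: [0.4454, -0.3173, 0.0779]
orientation: [[-0.931, -0.366, 0.001], [-0.366, 0.931, -0.0], [-0.001, -0.001, -1.0]]
ft_force: [-4.7, 7.4, 7.4]
width: 0.0151
```

>>> apply_moves(rows=[0, 0, 0, 6.03, 0, 0, 0, 0, 6.03, 0, 0, 0, 0, 6.03, 0, 0, 0, 0, 6.03, 0, 0, 0, 0, 6.03, 0, 0, 0, 0, 6.03, 0])

```text
time_s: 37.65
eef_pos: [0.4453, -0.3172, 0.0779]
orientation: [[-0.966, 0.259, 0.001], [0.259, 0.966, -0.0], [-0.001, -0.0, -1.0]]
ft_force: [-4.1, 6.9, 8.0]
width: 0.0152
```

>>> apply_moves(rows=[0, 0, 0, 6.03, 0, 0, 0, 0, 6.03, 0, 0, 0, 0, 6.03, 0, 0, 0, 0, 6.03, 0, 0, 0, 0, 6.03, 0, 0, 0, 0, 6.03, 0, 0, 0, 0, 0, 0, 0, 0, 0, 0, 0])

```text
time_s: 38.32
eef_pos: [0.4453, -0.3172, 0.0779]
orientation: [[-0.63, 0.777, 0.0], [0.777, 0.63, -0.0], [-0.001, 0.0, -1.0]]
ft_force: [-4.1, 7.0, 8.0]
width: 0.015
```

>>> apply_moves(rows=[0, 0, 0, 0, 0, 0, 0, 0, 0, 0])

```text
time_s: 38.48
eef_pos: [0.4453, -0.3172, 0.0779]
orientation: [[-0.631, 0.776, 0.0], [0.776, 0.631, -0.0], [-0.0, 0.0, -1.0]]
ft_force: [-4.3, 7.9, 7.6]
width: 0.015
```

>>> apply_moves(rows=[0, 0, 0, 0, 0.5, 0, 0, 0, 0, 0.5, 0, 0, 0, 0, 0.5, 0, 0, 0, 0, 0.5, 0, 0, -0.03, 0, 0.5, 0, 0, -0.035, 0, 0.5, 0, 0, -0.035, 0, 0.5, 0, 0, 0, 0, 0.5])

```text
time_s: 39.15
eef_pos: [0.4471, -0.3199, 0.1834]
orientation: [[-0.63, 0.776, 0.007], [0.776, 0.63, -0.008], [-0.01, 0.0, -1.0]]
ft_force: [0.7, -1.1, 0.6]
width: 0.0426
```

>>> apply_moves(rows=[0, 0, 0, 0, 0, 0, 0, 0, 0, 0, 0, 0, 0, 0, 0])

```text
time_s: 39.4
eef_pos: [0.4446, -0.3169, 0.1744]
orientation: [[-0.63, 0.776, -0.001], [0.776, 0.63, 0.001], [0.002, -0.0, -1.0]]
ft_force: [-0.3, -0.0, -0.2]
width: 0.007
```

```bash
python3 dl.py w20 | grep -v '72\|-30'; python3 - <<'E'
from h import *
for n in('top','scene'):
    pic(n,n+'20')
    for d in arm.place_of(n,'start_top')[:1]: print(n,d['score'],atz(n,d['position'],.078))
E
```

```text
[ 0.44455891 -0.31685666  0.17425604] psi 129.07158969376343 [-49.2  -3.5 -10.   83.7  -0.    1.7]
start_top 0.91 [264.1 374.7] [ 0.53657023 -0.30241825  0.078     ]
0.104 110 mean [-0.0061 -0.0243] -104.2 dir -9.7 len 0.0383 wid 0.0133
0.104 110 mean [-0.0123  0.0155] 128.4 dir -50.8 len 0.0226 wid 0.0045
0.104 110 mean [0.025  0.0018] 4.0 dir -89.9 len 0.0396 wid 0.0138
0.104 150 mean [-0.0124  0.0156] 128.4 dir -50.9 len 0.0223 wid 0.004
0.104 150 mean [-0.0045 -0.025 ] -100.2 dir -1.6 len 0.0288 wid 0.0116
0.104 150 mean [0.0251 0.0018] 4.0 dir 89.7 len 0.0387 wid 0.013
0.107 110 mean [-0.007  -0.0236] -106.5 dir -10.9 len 0.0383 wid 0.0142
0.107 110 mean [-0.0126  0.0159] 128.5 dir -50.9 len 0.0216 wid 0.0044
0.107 110 mean [0.0245 0.0027] 6.3 dir -88.6 len 0.0394 wid 0.0141
0.107 150 mean [-0.0126  0.0159] 128.5 dir -51.0 len 0.0214 wid 0.004
0.107 150 mean [-0.0053 -0.0244] -102.3 dir -2.1 len 0.0285 wid 0.0129
0.107 150 mean [0.0246 0.0028] 6.4 dir -88.9 len 0.0391 wid 0.0143
top 0.58 [ 0.53911771 -0.30187146  0.078     ]
scene 0.58 [ 0.52688861 -0.30712383  0.078     ]
```

```bash
python3 - <<'E'
from h import *
w=cv2.imread('pics/w20.png')[:,:,::-1].copy(); g=cv2.cvtColor(w,cv2.COLOR_RGB2GRAY).astype(float)
for a in((.4454,-.3176),):
  T=np.arange(-180,180,1.); pr=[]
  for t in T:
    v=[]
    for r in(.0405,.042,.0435):
        p=proj('wrist',(a[0]+r*np.cos(np.radians(t)),a[1]+r*np.sin(np.radians(t)),.061)); v.append(cv2.getRectSubPix(g.astype(np.float32),(1,1),(float(p[1]),float(p[0])))[0,0])
    pr.append(np.mean(v))
  pr=np.array(pr); loc=np.array([np.median(np.take(pr,range(i-8,i+9),mode='wrap')) for i in range(360)])
  dk=loc-pr; print([(int(T[i]),int(dk[i])) for i in range(360) if dk[i]>25 and dk[i]>=max(np.take(dk,range(i-5,i+6),mode='wrap'))])
# key circle: bright/gray cap
rc=tuple(int(q) for q in proj('wrist',(.537,-.3045,.078))); print(rc); print(g[rc[0]-40:rc[0]+41:4,rc[1]].astype(int)); print(g[rc[0],rc[1]-40:rc[1]+41:4].astype(int))
E
```

```text
[(-170, 132), (-139, 121), (-110, 104), (-80, 130), (68, 127), (98, 140), (129, 109), (160, 110)]
(264, 373)
[226 223 174  36  51  45  61 207 193 192 183 181 179 183 194 111  44  47
  45  52  23]
[220 222 167  22  37  32 127 179 187 184 183 180 182 200  39  49  44  49
  46  45  44]
```

>>> apply_moves(rows=[-0.0157, 0.0261, 0, 0, 0, -0.0157, 0.0261, 0, 0, 0, -0.0157, 0.0261, 0, 0, 0, 0, 0, 0.03, 0, 0, 0, 0, 0.02, 0, 0, 0, 0, 0, 0, 0, 0, 0, 0, 0, 0, 0, 0, 0, 0, 0])

```text
time_s: 40.42
eef_pos: [0.5357, -0.305, 0.1271]
orientation: [[-0.63, 0.776, 0.001], [0.776, 0.63, -0.001], [-0.001, 0.0, -1.0]]
ft_force: [0.6, 0.2, 1.0]
width: -0.0001
```

```bash
python3 - <<'E'
from h import *
w=pic('wrist','w21'); s=st(); print(s['eef_pos'],s['ft_force'],s['width'])
for d in arm.place_of('wrist','start_top')[:2]: print(d['score'],(np.array(d['position'])*[420,560]).round(1),atz('wrist',d['position'],.078))
for d in arm.regions_of('wrist','start_top')[:1]:
    r,c=np.where(d['pixels']); print(d['score'],r.min(),r.max(),c.min(),c.max(),r.size)
for z in(.07,.075,.08,.085): print(z,proj('wrist',(s['eef_pos'][0],s['eef_pos'][1],z)))
E
```

```text
[ 0.53592923 -0.30526804  0.12762001] [-0.90520503 -0.31811425  0.43618272] 0.0005032985318743275
0.75 207 251 256 299 1550
0.07 (np.float64(229.20714412750948), np.float64(279.98462492879855))
0.075 (np.float64(231.9795113363723), np.float64(279.97945699036063))
0.08 (np.float64(234.87669857939912), np.float64(279.97404640613394))
0.085 (np.float64(237.90683704335828), np.float64(279.96837662421774))
```

>>> apply_moves(rows=[0.002, -0.0015, 0.02, 0, 0, 0, 0, 0.015, 0, 0, 0, 0, 0.004, 0, 0, 0, 0, 0, 0, 0, 0, 0, 0, 0, 0])

```text
time_s: 40.98
eef_pos: [0.5334, -0.3044, 0.0879]
orientation: [[-0.63, 0.776, 0.001], [0.776, 0.63, -0.001], [-0.001, 0.0, -1.0]]
ft_force: [0.3, -0.5, 0.4]
width: 0.0001
```

>>> apply_moves(rows=[0, 0, 0.002, 0, 0, 0, 0, 0.002, 0, 0, 0, 0, 0, 0, 0, 0, 0, 0, 0, 0])

```text
time_s: 41.32
eef_pos: [0.5332, -0.3041, 0.083]
orientation: [[-0.63, 0.776, 0.0], [0.776, 0.63, -0.0], [-0.0, -0.0, -1.0]]
ft_force: [-0.3, 0.4, 0.1]
width: 0.0002
```

>>> apply_moves(rows=[0, 0, 0.001, 0, 0, 0, 0, 0.001, 0, 0, 0, 0, 0, 0, 0, 0, 0, 0, 0, 0])

```text
time_s: 41.65
eef_pos: [0.5333, -0.3041, 0.0809]
orientation: [[-0.63, 0.776, 0.0], [0.776, 0.63, -0.0], [-0.001, 0.0, -1.0]]
ft_force: [0.2, 0.3, 2.0]
width: -0.0001
```

>>> apply_moves(rows=[0, 0, 0.001, 0, 0, 0, 0, 0.001, 0, 0, 0, 0, 0, 0, 0, 0, 0, 0, 0, 0])

```text
time_s: 41.98
eef_pos: [0.5333, -0.3042, 0.0789]
orientation: [[-0.63, 0.776, 0.0], [0.776, 0.63, -0.0], [-0.001, 0.0, -1.0]]
ft_force: [0.7, -0.9, 2.7]
width: 0.0
```

>>> apply_moves(rows=[0, 0, 0.001, 0, 0, 0, 0, 0.001, 0, 0, 0, 0, 0, 0, 0])

```text
time_s: 42.23
eef_pos: [0.5333, -0.3041, 0.0768]
orientation: [[-0.63, 0.776, 0.0], [0.776, 0.63, -0.0], [-0.0, 0.0, -1.0]]
ft_force: [1.6, -0.2, 3.2]
width: -0.0001
```

>>> apply_moves(rows=[0, 0, 0.0008, 0, 0, 0, 0, 0, 0, 0, 0, 0, 0, 0, 0])

```text
time_s: 42.48
eef_pos: [0.5333, -0.3041, 0.0761]
orientation: [[-0.63, 0.776, 0.0], [0.776, 0.63, -0.0], [-0.001, 0.0, -1.0]]
ft_force: [0.8, -0.5, 4.4]
width: 0.0003
```

>>> apply_moves(rows=[0, 0, 0.0008, 0, 0, 0, 0, 0, 0, 0, 0, 0, 0, 0, 0])

```text
time_s: 42.73
eef_pos: [0.5333, -0.3042, 0.076]
orientation: [[-0.63, 0.776, 0.001], [0.776, 0.63, -0.001], [-0.001, 0.0, -1.0]]
ft_force: [-0.5, 1.9, 9.0]
width: -0.0002
```

>>> apply_moves(rows=[0, 0, -0.01, 0, 0, 0, 0, -0.03, 0, 0, 0, 0, -0.035, 0, 0, 0, 0, -0.035, 0, 0, 0, 0, -0.02, 0, 0, 0, 0, 0, 0, 0, 0, 0, 0, 0, 0, 0, 0, 0, 0, 0])

```text
time_s: 43.4
eef_pos: [0.5326, -0.3036, 0.2039]
orientation: [[-0.63, 0.776, -0.002], [0.776, 0.63, 0.001], [0.002, -0.0, -1.0]]
ft_force: [0.2, -0.4, -0.8]
width: 0.0001
```

```bash
python3 dl.py w22 | grep -i 'psi\|-5[0-9]\.'; python3 - <<'E'
from h import *
for n in('scene','top'):
    im=pic(n,n+'22'); im0=cv2.imread('pics/%s0.png'%n)[:,:,::-1]
    for l,z in(('tin_mid',.0225),('jar1',0),('beaker',0)):
        for d in arm.place_of(n,l)[:2]:
            if d['score']>.4: print(n,l,round(d['score'],2),atz(n,d['position'],z)[:2].round(4))
im=cv2.imread('pics/scene22.png')[:,:,::-1]
# stack silhouette in scene: model vs bright
m=np.zeros((420,560),np.uint8)
for (x,y) in((.5797,-.0755),(.5777,-.0155)):
    for z0,md in((.03,UP if y<-.05 else DOWN),(.085,DOWN if y<-.05 else UP)): m|=cv2.resize(sil('scene',(x,y),z0,md),(560,420),interpolation=cv2.INTER_AREA)
g=cv2.cvtColor(im.copy(),cv2.COLOR_RGB2GRAY); k=m>0; r=cv2.dilate(m,np.ones((7,7)))-cv2.dilate(m,np.ones((3,3)))>0
print('mean in',g[k].mean(),'ring above', g[r&(np.arange(420)[:,None]<215)].mean()); ys,xs=np.where(k); print(ys.min(),ys.max(),xs.min(),xs.max())
E
```

```text
[ 0.53241477 -0.30338814  0.2033813 ] psi 129.076295828411 [-41.9   8.2   5.1  87.   -0.    9. ]
0.104 110 mean [-0.0136  0.0151] 131.9 dir -51.1 len 0.0216 wid 0.0049
0.104 150 mean [-0.0136  0.0152] 131.9 dir -51.2 len 0.0214 wid 0.0044
0.107 110 mean [-0.0129  0.0158] 129.2 dir -51.0 len 0.0213 wid 0.0049
0.107 150 mean [-0.013   0.0159] 129.2 dir -51.2 len 0.0211 wid 0.0043
scene tin_mid 0.62 [ 0.4024 -0.1479]
scene jar1 0.81 [ 0.7739 -0.0883]
scene jar1 0.72 [0.7513 0.011 ]
scene beaker 0.82 [ 0.6786 -0.2466]
top jar1 0.91 [ 0.7632 -0.0855]
top jar1 0.74 [ 0.591  -0.0707]
top beaker 0.7 [ 0.685  -0.2452]
top beaker 0.69 [ 0.7638 -0.088 ]
mean in 147.00788131664348 ring above 50.289855072463766
191 257 250 296
```

```bash
python3 - <<'E'
from h import *
for n in('scene','top'):
    for d in arm.regions_of(n,'tin_mid')[:2]:
        p=d['pixels']; r,c=np.where(p); xy,q=fit(n,p,atz(n,d['position'],.022)[:2],0,TIN); print(n,d['score'],(r.min(),r.max(),c.min(),c.max()),xy,q)
im=cv2.imread('pics/scene22.png'); g=cv2.cvtColor(im,cv2.COLOR_BGR2GRAY); print(g[180:262:4,244:304:4])
E
```

```text
scene 0.92 (np.int64(222), np.int64(252), np.int64(176), np.int64(203)) [ 0.40411294 -0.15103358] 0.9507207509218907
[[ 45  47  45  45  47  46  46  47  46  48  46  45  46  46  45]
 [ 46  45  46  47  45  46  46  48  46  47  46  47  46  47  45]
 [ 47  46  47  46  47  47  45  45  45  47  46  47  46  46  46]
 [ 47  47  44  46  46  47  47  51 207 219 225 170  46  45  47]
 [ 46  45  47  46  48  46  46 122 225  51 100 230  51  46  47]
 [ 47  47  47  48 105 131 145 111 190 224 221 144  49  45  45]
 [ 46  45  87 224 231 226 231 232 193 118 106 110 212  51  45]
 [ 46  47 225 225 231 134 155 232 231 219 106 111 222 165  48]
 [ 45  50 230 232 231 134 187 232 209 218 106 132 230 168  46]
 [ 47  47 167 218 232 231 230 232 227 137 223 159 211  88  45]
 [ 47  45  73 113 179 202 195 153 112 147 151 118 110  81  46]
 [ 46  45  46  64 102 106 107 102 100 105 107 106 115 164 107]
 [ 48  47  46  49  98 104 105  97  95 104 105  98 136 161 171]
 [ 46  45  47 140  98 105 105  99  95 104 104  96 111 142 172]
 [ 46  48 149 149  94 102 103  98  99 102  98  63 135 154 174]
 [ 47 138 135 107  94 102 103  99 161 185  85 139 157 174 167]
 [110 105 109  97  96 102 103 101 184 198 156 173 174 170  96]
 [105 105  69 121 102 103 100 177 188 136 139 174 173 106  61]
 [105 106  95  96 110 116 168 170 120  90 166 174 115  66  43]
 [ 75  95 106  95  77 100 102  96 101 162 172 123  72  41  47]
 [ 57  70  75  97 157 171 171 173 174 174 134  73  41  47  46]]
```

```bash
python3 - <<'E'
from h import *
b=cv2.imread('pics/scene22.png'); 
for k in('17','20'):
    a=cv2.imread('pics/scene%s.png'%k); r,c=[int(q) for q in proj('scene',(.4298,-.1198,.0225))]
    t=a[r-18:r+19,c-18:c+19]; R=cv2.matchTemplate(b[190:290,140:260],t,cv2.TM_CCOEFF_NORMED); print(k,(r,c),cv2.minMaxLoc(R),'self',cv2.minMaxLoc(cv2.matchTemplate(cv2.imread('pics/scene20.png')[190:290,140:260],t,cv2.TM_CCOEFF_NORMED)))
print(proj('scene',(.404,-.151,.0225)))
for (y,x) in((a,b) for a in range(222,254,5) for b in range(176,204,9)): print((y,x),b[y,x],end=' ')
arm.hand_in
E
```

```text
17 (233, 206) (-0.4751078188419342, 0.922823965549469, (53, 51), (32, 29)) self (-0.41841399669647217, 0.8797469735145569, (53, 51), (32, 29))
20 (233, 206) (-0.6916530132293701, 0.9740879535675049, (64, 9), (48, 25)) self (-0.623924195766449, 1.0, (0, 62), (48, 25))
(np.float64(236.90986688754006), np.float64(189.95273504719893))
(222, 176) [34 33 32] (222, 185) [45 47 49] (222, 194) [60 61 63] (222, 203) [36 38 41] (227, 176) [35 39 39] (227, 185) [81 81 85] (227, 194) [81 82 85] (227, 203) [42 44 46] (232, 176) [60 63 64] (232, 185) [81 82 85] (232, 194) [80 80 84] (232, 203) [46 47 49] (237, 176) [39 41 42] (237, 185) [79 80 83] (237, 194) [79 79 83] (237, 203) [62 67 68] (242, 176) [28 29 30] (242, 185) [53 56 57] (242, 194) [65 71 71] (242, 203) [73 81 82] (247, 176) [23 24 25] (247, 185) [76 83 84] (247, 194) [76 85 85] (247, 203) [56 61 62] (252, 176) [32 33 36] (252, 185) [58 63 65] (252, 194) [64 69 71] (252, 203) [35 38 39]
```

```bash
python3 -c "
from workcell import arm
print(arm.hand_in()); s=arm.read_state(); print(s['time_s'],s['eef_pos'])"
```

```text
the job is handed in; nothing more can be done
None
the job is handed in; nothing more can be done
```

I finished the whole sequence and handed it in at about 44 s of robot time, with the tool clear at z ≈ 0.20 m.

**What I did**
- I moved the tin from the plate to the bench.
- I found four hubs, two of each kind, and stacked them in two full layers: flange-down on the large circle, flange-up on the small one, then the reverse on top.
- I turned the dial to 6, pressed the start key to its stop (about 9 N) and released it.

**Last checks**
- **Stack:** the wrist-camera overlays put the hubs within about 1 mm of the circles. The last scene picture shows both columns standing, with clear background above them.
- **Dial:** the white line reads 129°, and the tick for 6 is at 129°. At the start the line sat between 3 and 4, about 3.6, instead of on a click stop, so I aimed at the tick for 6 itself.
- **Start key:** I inferred the full press and release from force and travel. I didn't measure the key's height after it came back up.
- **Tin:** it slid about 4 cm while the arm was elsewhere, and is now at about (0.40, -0.15). Comparing pictures shows it still standing upright on the bench, so I left it.
- **Jars and beaker:** where found again they were within about 1 cm of their starting positions, about what these cameras can resolve. The top camera missed one jar, but the scene camera saw it.
- **Disagreement:** the top camera put the circles about 10 mm off from the other two cameras. I used the wrist camera, which matched the held hubs.

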